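# Sort chilled reagent bottles into their cold blocks

### The arm

A 6-joint arm with a two-finger parallel gripper is mounted at the origin on the work surface; the furniture and walls round the work are solid. World frame = base frame: x ahead of the robot, y to its left, z up, the work surface at z = 0. Lengths are in mm, angles in rad, forces in N, time in s.
With the tool pointing down it reaches from about 350 to 850 mm from the base axis. Payload 8.1 kg.
Tool frame: the origin (TCP) lies on the centre line of the jaws, within the pads' length; the fingertips stand 19 mm ahead of it and the grasp point (between the pads) is the TCP; z points along the fingers, x is the direction in which the jaws open and shut, and the axes are right-handed (so a half turn about z gives the same grasp; the last joint's range is limited). The gripper opens to 85 mm and grips with 20 to 120 N. Pads are 22 mm wide; open, the fingers measure 114 mm over their backs; the gripper's body (76 mm by 85 mm) begins 54 mm behind the grasp point. The pads swing forward as they close: fully open they stand 13 mm farther back than shut.
Start: joints at [-1.328, 0.13, 1.488, -0, 1.523, -0.085], TCP at [193.197, -568.05, 250.292] pointing down, gripper open.
Joint ranges: [-2.96, 2.96], [-0.89, 2.26], [0.02, 2.5], [-1.34, 4.48], [0, 2.73], [-2.66, 2.66]. Speed limits (rad/s): [2.39, 2.39, 2.79, 3.14, 3.14, 3.14].

### API

Orientations are given as a 3x3 rotation matrix whose columns are the frame's x, y, z axes.
In Python, from bench import env, optics gives the robot as it stands.
- The arm moves only by the tool carry_out, never from a script. Its argument "steps" is a list of rows, each a list of 7 numbers: the shift along the tool's x, y, z in cm, then the turn, a rotation vector about the tool's x, y, z in rad, then the opening, from -1 (shut) to 1 (fully open), so that 0 is half open. In form: [[tx, ty, tz, rx, ry, rz, hand], ...]. A call has 1 to 10 rows; each row is the pose to reach, as a shift and turn from the pose measured when the call began, along the tool's axes at that moment; what a row does not reach only later rows make up. A row lasts 1/10 s, in which the tool goes at most 50 mm and 8.59 degrees, less where a joint would pass 70% of its speed; a pose out of reach is approached as far as the arm can. A call with a gripper value outside its range is refused whole. The fingers move at their own pace and stop on an object; "force" is the grip in N (left out, the last holds). Time passes only in rows, so rows that repeat a pose let the fingers close. It gives the time, the measured TCP pose, the force and the opening at its end, in the units of the state.
- env.read_state(): the state, without advancing time (a new reading comes with each control period).
- optics.camera(name): name is "side" or "top" or "wrist"; returns a dict with "color" (480x640x3 uint8, blue, green, red), "mtx" (3x3 intrinsics, pixels), "rvec" (rotation vector, rad) and "tvec" (3), from world to camera coordinates, as OpenCV has them. Camera axes: x right, y down, z forward; pixel columns grow to the right and rows downward; lengths in mm; the calibration is good to about 2 mm. The wrist camera is an equidistant fisheye: a pixel r from the principal point sees the ray r / f radians off the axis. A picture is of the moment at which its call begins. There is no depth.
- env.sign_off(): hands the job in, once; it reports no verdict.
The state is a dict: "time_s": time; "joints": joint angles; "qd": joint speeds; "joint_efforts": joint torques, N m; "ee_pos": TCP position; "tool_rot": TCP orientation; "contact_force": force on the tool from outside, world axes, zero at the start; "wrist_torque": the same for the moment, N m; "opening": finger opening in mm.
Only numpy, scipy, OpenCV 4.12 (cv2) and the standard library are available. Lean on these libraries where they do the work, as an engineer would, in place of code of your own. Each camera call takes 0.05 s, during which the arm holds its last target.

### The job

The five reagent bottles are just out of the fridge: stand each one in the aluminium cold block that is bored for its size - the two small bottles in the block with the two small bores, the two medium ones in the block with the two larger bores, the large one in the block with the single bore - all the way down on the bore's floor. Keep the bottles upright and set them in gently; do not drop them in or knock the blocks.

Things in the scene. Friction and masses are not known exactly. Their poses are not given: they have to be found in the camera images.
- small_1_mid (a point): Reagent bottle, one of the two small bottles, white with a red screw cap, standing upright: 45 mm diameter, 88 mm tall, about 90 g. The body is a straight cylinder up to 61 mm above the underside, then a shoulder; the screw cap (fixed) is 33 mm wide and takes the top 15 mm. The point is on the axis, half-way up (44.0 mm above the underside); z is the bottle's axis, up; the two small bottles are alike and may change places.
- small_2_mid (a point): Reagent bottle, one of the two small bottles, white with a red screw cap, standing upright: 45 mm diameter, 88 mm tall, about 90 g. The body is a straight cylinder up to 61 mm above the underside, then a shoulder; the screw cap (fixed) is 33 mm wide and takes the top 15 mm. The point is on the axis, half-way up (44.0 mm above the underside); z is the bottle's axis, up; the two small bottles are alike and may change places.
- medium_1_mid (a point): Reagent bottle, one of the two medium bottles, white with a blue screw cap, standing upright: 52 mm diameter, 110 mm tall, about 200 g. The body is a straight cylinder up to 77 mm above the underside, then a shoulder; the screw cap (fixed) is 37 mm wide and takes the top 15 mm. The point is on the axis, half-way up (55.0 mm above the underside); z is the bottle's axis, up; the two medium bottles are alike and may change places.
- medium_2_mid (a point): Reagent bottle, one of the two medium bottles, white with a blue screw cap, standing upright: 52 mm diameter, 110 mm tall, about 200 g. The body is a straight cylinder up to 77 mm above the underside, then a shoulder; the screw cap (fixed) is 37 mm wide and takes the top 15 mm. The point is on the axis, half-way up (55.0 mm above the underside); z is the bottle's axis, up; the two medium bottles are alike and may change places.
- large_1_mid (a point): Reagent bottle, the one large bottle, amber-brown with a white screw cap, standing upright: 60 mm diameter, 135 mm tall, about 350 g. The body is a straight cylinder up to 94 mm above the underside, then a shoulder; the screw cap (fixed) is 41 mm wide and takes the top 15 mm. The point is on the axis, half-way up (67.5 mm above the underside); z is the bottle's axis, up.
- small_block: Plain aluminium cold block for the small bottles, 74 x 144 x 30 mm (x, y, z), fixed on the bench, with two round bores whose centres lie 35 mm either side of the middle, on the block's own y axis (its long side): 51 mm wide and 20 mm deep, flat floor 10 mm above the bench, with a 45 degree lead-in 5 mm wide and deep round the mouth (mouth 61 mm wide). A 45 mm bottle drops in with 3 mm of play all round. Origin: centre of the block's underside; z up.
- medium_block: Plain aluminium cold block for the medium bottles, 82 x 160 x 38 mm (x, y, z), fixed on the bench, with two round bores whose centres lie 39 mm either side of the middle, on the block's own y axis (its long side): 58 mm wide and 28 mm deep, flat floor 10 mm above the bench, with a 45 degree lead-in 5 mm wide and deep round the mouth (mouth 68 mm wide). A 52 mm bottle drops in with 3 mm of play all round. Origin: centre of the block's underside; z up.
- large_block: Plain aluminium cold block for the large bottles, 92 x 92 x 46 mm (x, y, z), fixed on the bench, with one round bore in its middle: 66 mm wide and 36 mm deep, flat floor 10 mm above the bench, with a 45 degree lead-in 5 mm wide and deep round the mouth (mouth 76 mm wide). A 60 mm bottle drops in with 3 mm of play all round. Origin: centre of the block's underside; z up.
Things that resemble listed ones, but are neither listed nor needed, are in the scene too. Leave any purple look-alike of the part that bears medium_1_mid alone. What is shaped like the part that bears medium_2_mid but green is not meant.

How it is judged (in metres and radians):
At the end, for the whole second after the job is handed in: Each small bottle stands in a bore of the small block, each medium bottle in a bore of the medium block and the large bottle in the large block: axis within 6 mm of the bore's centre in the block's x and y, on the floor within 4 mm in height, upright within 0.1 rad, at rest (under 0.02 m/s) (x of small_1_mid in the frame of small_block between -0.006 and 0.006 m and (y of small_1_mid in the frame of small_block between 0.029 and 0.041 m or y of small_1_mid in the frame of small_block between -0.041 and -0.029 m) and z of small_1_mid in the frame of small_block between 0.05 and 0.058 m and angle between each of small_1_mid, small_2_mid, medium_1_mid, medium_2_mid, large_1_mid's own z axis and vertical below 0.1 rad and linear speed of each of small_1, small_2, medium_1, medium_2, large_1 below 0.02 m/s and x of small_2_mid in the frame of small_block between -0.006 and 0.006 m and (y of small_2_mid in the frame of small_block between 0.029 and 0.041 m or y of small_2_mid in the frame of small_block between -0.041 and -0.029 m) and z of small_2_mid in the frame of small_block between 0.05 and 0.058 m and x of medium_1_mid in the frame of medium_block between -0.006 and 0.006 m and (y of medium_1_mid in the frame of medium_block between 0.033 and 0.045 m or y of medium_1_mid in the frame of medium_block between -0.045 and -0.033 m) and z of medium_1_mid in the frame of medium_block between 0.061 and 0.069 m and x of medium_2_mid in the frame of medium_block between -0.006 and 0.006 m and (y of medium_2_mid in the frame of medium_block between 0.033 and 0.045 m or y of medium_2_mid in the frame of medium_block between -0.045 and -0.033 m) and z of medium_2_mid in the frame of medium_block between 0.061 and 0.069 m and x of large_1_mid in the frame of large_block between -0.006 and 0.006 m and y of large_1_mid in the frame of large_block between -0.006 and 0.006 m and z of large_1_mid in the frame of large_block between 0.0735 and 0.0815 m); the robot touches nothing.
It fails at once if a bottle is tipped over or tilted beyond 0.6 rad (angle between any of small_1_mid, small_2_mid, medium_1_mid, medium_2_mid, large_1_mid's own z axis and vertical above 0.6 rad).
It fails at once if a bottle drops (faster than 0.6 m/s) into its block ((linear speed of small_1 above 0.6 m/s and horizontal distance between small_1_mid and small_block below 0.05 m and z of small_1_mid in the frame of small_block below 0.094 m) or (linear speed of small_2 above 0.6 m/s and horizontal distance between small_2_mid and small_block below 0.05 m and z of small_2_mid in the frame of small_block below 0.094 m) or (linear speed of medium_1 above 0.6 m/s and horizontal distance between medium_1_mid and medium_block below 0.05 m and z of medium_1_mid in the frame of medium_block below 0.105 m) or (linear speed of medium_2 above 0.6 m/s and horizontal distance between medium_2_mid and medium_block below 0.05 m and z of medium_2_mid in the frame of medium_block below 0.105 m) or (linear speed of large_1 above 0.6 m/s and horizontal distance between large_1_mid and large_block below 0.05 m and z of large_1_mid in the frame of large_block below 0.1175 m)).
It fails at once if a block is struck or pressed hard (over 120 N), by a bottle or by the gripper (contact force between any of small_block, medium_block, large_block and anything else above 120 N).
It also fails if it takes over 106 s, if anything falls off the work surface, if the arm or the gripper's body presses on something with over 40 N, if the wrist force passes 120 N, or if a joint passes its speed limit or range.

## Working session

There is one attempt and no reset: what is moved stays moved. The work goes in short steps, Python scripts to look and compute and a tool call to move; the robot and the scene stay as the last step left them, time stands still between calls to the robot, and variables do not carry over. Pictures are saved under pics/ and viewed, and the job is handed in when it is done.

Besides the shell and the picture viewer there is one more tool, called after "Request:" in YAML: its name, and indented under it one key for each argument. carry_out: Moves the arm, as the interface text tells. Its arguments: {"type":"object","properties":{"steps":{"type":"array","items":{"type":"array","items":{"type":"number"}}},"force":{"type":"number"}},"required":["steps"]}

```bash
ls; mkdir -p pics; python3 - <<'E'
from bench import env, optics
import cv2
s=env.read_state();print(s)
for n in ["side","top","wrist"]:
    c=optics.camera(n);cv2.imwrite(f"pics/{n}0.png",c["color"]);print(n,c["mtx"].tolist(),c["rvec"],c["tvec"])
E
```

```text
pics
{'time_s': 0.0, 'joints': array([-1.32837700e+00,  1.31167102e-01,  1.48927520e+00,  7.20885129e-06,
        1.52298146e+00, -8.54161173e-02]), 'qd': array([ 1.05707399e-04, -2.58882745e-04,  7.68240710e-04,  2.86616789e-04,
        5.31297537e-05,  2.54262102e-04]), 'joint_efforts': array([ 2.22106049e-03, -5.69389665e+01, -5.00559390e+01,  2.57920246e-04,
        1.44811827e-02, -3.36659093e-05]), 'ee_pos': array([ 193.08908299, -567.54672349,  249.24308229]), 'tool_rot': array([[ 3.21993786e-01, -9.46741683e-01, -4.32570307e-04],
       [-9.46740025e-01, -3.21994035e-01,  1.77929255e-03],
       [-1.82381548e-03, -1.63389521e-04, -9.99998323e-01]]), 'contact_force': array([ 0.24842375, -0.10972819,  0.04093807]), 'wrist_torque': array([ 0.00294821,  0.01835102, -0.04378529]), 'opening': 85.2479480395163}
side [[582.303508411802, 0.0, 326.0604782511625], [0.0, 582.303508411802, 241.23509533893198], [0.0, 0.0, 1.0]] [ 1.98935845 -0.17625087  0.12004387] [-441.71915672   81.5781937  1218.20073561]
top [[460.06471816697416, 0.0, 326.53417417401334], [0.0, 460.06471816697416, 232.7997430473818], [0.0, 0.0, 1.0]] [ 2.13253146 -2.17403328  0.17827507] [ -61.30606581  434.81451286 1057.22886794]
wrist [[371.64829954431775, 0.0, 317.61752907936614], [0.0, 371.64829954431775, 237.11804794508976], [0.0, 0.0, 1.0]] [-2.34812612  1.68080334  0.2550318 ] [-599.94583739  -37.76586226  379.17649002]
```

View pics/top0.png

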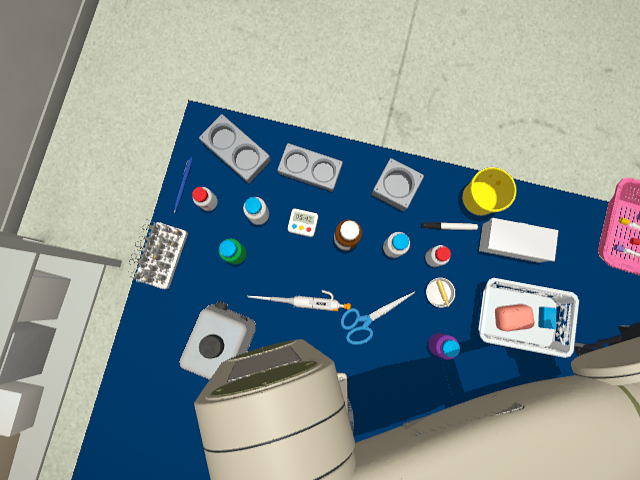

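View pics/side0.png

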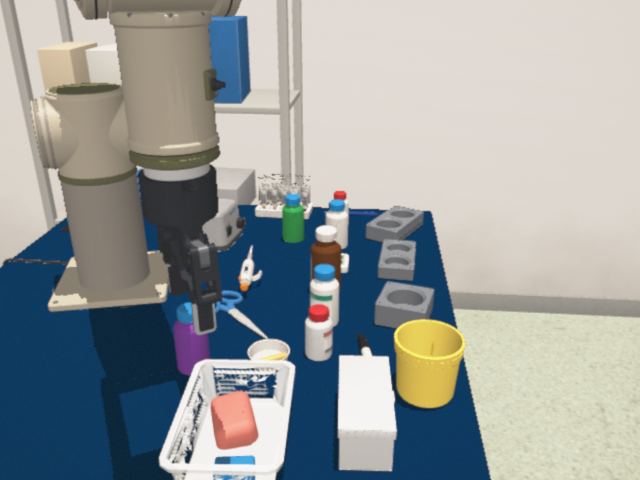

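View pics/wrist0.png

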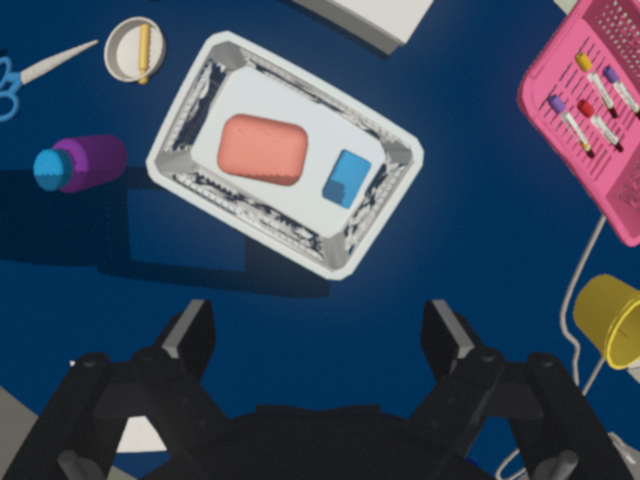

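```bash
python3 - <<'E'
import cv2
im=cv2.imread("pics/top0.png")
c=im[105:285,180:470];cv2.imwrite("pics/crop0.png",cv2.resize(c,(0,0),fx=2.75,fy=2.75,interpolation=cv2.INTER_CUBIC))
im=cv2.imread("pics/side0.png")
c=im[180:370,260:450];cv2.imwrite("pics/crop1.png",cv2.resize(c,(0,0),fx=3.1,fy=3.1,interpolation=cv2.INTER_CUBIC))
E
```

```text
(no output)
```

View pics/crop0.png

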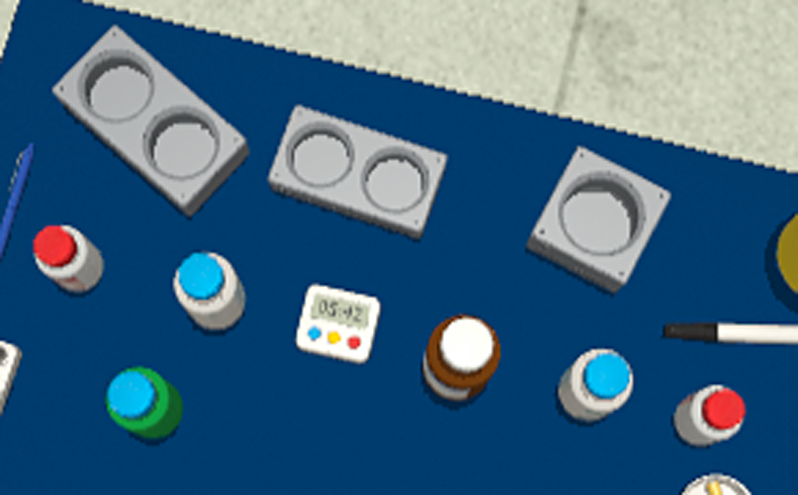

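View pics/crop1.png

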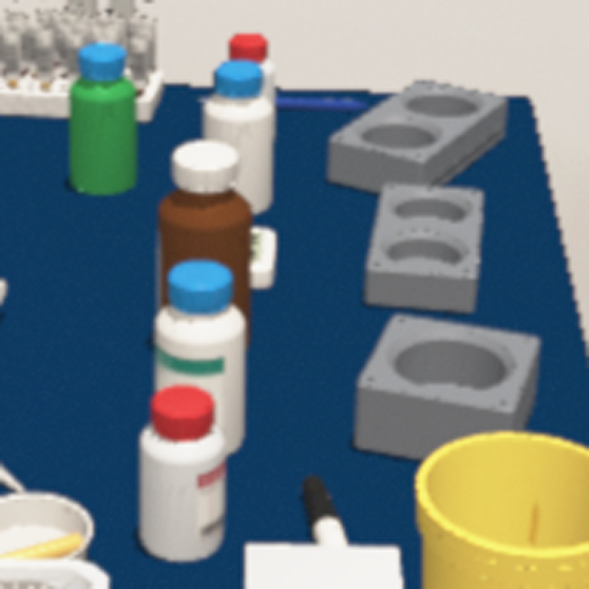

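```bash
cat > h.py <<'E'
import cv2, numpy as np
def ray(c,uv,z):
    uv=np.atleast_2d(np.asarray(uv,float))
    R=cv2.Rodrigues(np.asarray(c["rvec"],float))[0];t=np.asarray(c["tvec"],float).ravel();K=np.asarray(c["mtx"])
    d=(np.c_[uv,np.ones(len(uv))]@np.linalg.inv(K).T)@R
    o=-R.T@t
    return o+d*((z-o[2])/d[:,2])[:,None]
def proj(c,p):
    return cv2.projectPoints(np.atleast_2d(np.asarray(p,float)),np.asarray(c["rvec"],float),np.asarray(c["tvec"],float),np.asarray(c["mtx"]),None)[0].reshape(-1,2)
E
python3 - <<'E'
from bench import env, optics
from h import *
for name,hz in (("top",-4),("side",-7.5)):
    c=optics.camera(name);im=c["color"];hsv=cv2.cvtColor(im,cv2.COLOR_BGR2HSV)
    H,S,V=cv2.split(hsv)
    for col,m,z in (("red",((H<8)|(H>172))&(S>150)&(V>100),88),("blue",(H>95)&(H<108)&(S>150)&(V>140),110),("white",(S<25)&(V>185),135)):
        n,l,st,ce=cv2.connectedComponentsWithStats(m.astype(np.uint8))
        for i in range(1,n):
            if 80<st[i,4]<900: print(name,col,ce[i].round(1),st[i].tolist(),ray(c,ce[i],z+hz).round(1))
    if name=="top":
        v=cv2.cvtColor(im,cv2.COLOR_BGR2GRAY).astype(int)
        for (u,w) in ((234,148),(310,167),(398,184)):
            print(u,w,im[w-3:w+3:2,u-3:u+3:2].tolist())
E
```

```text
top red [199.5 194.1] [192, 187, 16, 15, 175] [[520.  218.4  84. ]]
top red [442.7 253.5] [436, 247, 15, 14, 166] [[ 374.2 -329.2   84. ]]
top blue [252.4 204.9] [245, 197, 16, 17, 206] [[488.3  95.1 106. ]]
top blue [400.3 241.3] [393, 234, 16, 16, 204] [[ 400.9 -230.6  106. ]]
top blue [227.2 248. ] [219, 240, 17, 17, 216] [[392.9 149.9 106. ]]
top blue [549.7 317.4] [544, 307, 13, 22, 250] [[ 228.7 -547.9  106. ]]
top blue [357.2 326.1] [341, 308, 32, 37, 489] [[ 219.1 -129.8  106. ]]
top blue [450.8 348. ] [443, 340, 17, 17, 228] [[ 169.  -328.8  106. ]]
top white [250.  161.1] [223, 139, 45, 39, 218] [[581.3  97.1 131. ]]
top white [310.4 166.4] [279, 145, 63, 43, 581] [[567.1 -35.2 131. ]]
top white [246.4 159.1] [236, 151, 22, 18, 300] [[585.9 105.1 131. ]]
top white [296.2 162.9] [287, 155, 20, 17, 255] [[575.6  -4.1 131. ]]
top white [398.2 183.2] [375, 159, 48, 48, 478] [[ 526.2 -227.3  131. ]]
top white [323.1 171.9] [314, 164, 19, 17, 257] [[554.2 -62.9 131. ]]
top white [396.6 185.3] [385, 176, 24, 20, 391] [[ 521.4 -223.4  131. ]]
top white [257.3 211.1] [244, 199, 22, 
[... 1557 characters left out ...]
[315, 264, 20, 17, 272] [[ 402.8 -232.7  102.5]]
side blue [228.2 300.5] [216, 290, 27, 22, 264] [[ 232.4 -304.8  102.5]]
side blue [185.3 313.3] [177, 302, 16, 21, 227] [[ 165.8 -333.5  102.5]]
side blue [241.9 459.7] [229, 456, 25, 8, 164] [[ 237.5 -652.5  102.5]]
side white [290.7  49.6] [287, 0, 13, 103, 518] [[ 753.  3045.7  127.5]]
side white [ 56.9 194.2] [48, 168, 18, 53, 469] [[-137.   201.9  127.5]]
side white [267.1 209. ] [252, 197, 32, 20, 296] [[325.4  28.5 127.5]]
side white [223.9 205.4] [216, 199, 19, 18, 171] [[235.   66.1 127.5]]
side white [248.8 269.2] [241, 247, 20, 35, 267] [[ 270.1 -248.4  127.5]]
side white [345.  262.4] [341, 254, 8, 18, 89] [[ 436.3 -250.9  127.5]]
```

```bash
python3 - <<'E'
from bench import env, optics
from h import *
c=optics.camera("top");im=c["color"]
hsv=cv2.cvtColor(im,cv2.COLOR_BGR2HSV);g=cv2.cvtColor(im,cv2.COLOR_BGR2GRAY)
vis=cv2.resize(im[100:220,190:440],(0,0),fx=3.2,fy=3.2,interpolation=cv2.INTER_CUBIC)
for nm,(u,w),z,sz,off in (("medium",(234,148),38,(82,160),39),("small",(310,167),30,(74,144),35),("large",(398,184),46,(92,92),0)):
    roi=np.zeros_like(g);cv2.circle(roi,(u,w),42 if nm!="large" else 33,255,-1)
    m=((hsv[...,1]<40)&(g>158)&(roi>0)).astype(np.uint8)
    n,l,st,ce=cv2.connectedComponentsWithStats(m)
    m=(l==1+np.argmax(st[1:,4])).astype(np.uint8) if nm!="x" else m
    pts=np.argwhere(m)[:,::-1]
    hull=cv2.convexHull(pts.astype(np.int32)).reshape(-1,2)
    W=ray(c,hull,z)[:,:2].astype(np.float32)
    r=cv2.minAreaRect(W);print(nm,r)
    b=cv2.boxPoints(r);pb=proj(c,np.c_[b,np.full(4,z)])
    cv2.polylines(vis,[((pb-[190,100]+.5)*3.2).astype(np.int32)],True,(0,0,255),1)
    a=r[1];e=np.array([b[1]-b[0],b[2]-b[1]]);L=e[np.argmax(np.linalg.norm(e,axis=1))];L/=np.linalg.norm(L)
    for s in ((-1,1) if off else (0,)):
        p=np.array([*(np.array(r[0])+s*off*L),z]);print(" bore",s,p.round(1))
        R=[33,29,38][["small","medium","large"].index(nm)] if 0 else {"small":30.5,"medium":34,"large":38}[nm]
        th=np.linspace(0,6.28,40);q=proj(c,p+R*np.c_[np.cos(th),np.sin(th),0*th])
        cv2.polylines(vis,[((q-[190,100]+.5)*3.2).astype(np.int32)],True,(0,255,0),1)
cv2.imwrite("pics/blocks.png",vis)
E
```

```text
medium ((647.9647216796875, 150.31234741210938), (156.71852111816406, 79.40221405029297), 47.19833755493164)
 bore -1 [621.5 121.7  38. ]
 bore 1 [674.5 178.9  38. ]
small ((599.4005737304688, -32.00080871582031), (141.7490234375, 71.77680969238281), 70.0439682006836)
 bore -1 [587.5 -64.9  30. ]
 bore 1 [611.3   0.9  30. ]
large ((550.1669921875, -243.179931640625), (89.94530487060547, 89.9652099609375), 60.68331527709961)
 bore 0 [ 550.2 -243.2   46. ]
```

View pics/blocks.png

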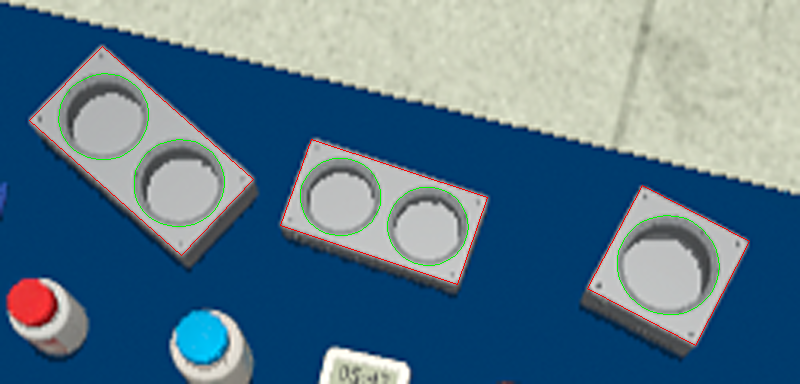

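```bash
cat >> h.py <<'E'
def plan(*targets):
    from bench import env
    s=env.read_state();R=s["tool_rot"];p=s["ee_pos"]
    print("t",round(s["time_s"],2),"p",p.round(1),"F",s["contact_force"].round(1),"op",round(s["opening"],1))
    for x,y,z,yaw in targets:
        d=R.T@(np.array([x,y,z])-p)/10
        a=np.radians(yaw);T=np.array([[np.cos(a),np.sin(a),0],[np.sin(a),-np.cos(a),0],[0,0,-1]])
        r=cv2.Rodrigues(R.T@T)[0].ravel()
        print((x,y,z,yaw),"->",d.round(2).tolist(),r.round(3).tolist())
E
python3 -c "
from h import *
plan((374.4,-330,190,-20),(374.4,-330,46,-20))"
```

```text
t 0.3 p [ 193.2 -567.9  249.9] F [ 0.2 -0.1 -0. ] op 85.4
(374.4, -330, 190, -20) -> [-16.68, -24.82, 6.0] [-0.0, 0.001, -0.894]
(374.4, -330, 46, -20) -> [-16.67, -24.82, 20.4] [-0.0, 0.001, -0.894]
```

Request:
carry_out:
  steps:
    - [-16.7,-24.8,5,0,0,-0.894,1]
    - [-16.7,-24.8,5,0,0,-0.894,1]
    - [-16.7,-24.8,5,0,0,-0.894,1]
    - [-16.7,-24.8,5,0,0,-0.894,1]
    - [-16.7,-24.8,5,0,0,-0.894,1]
    - [-16.7,-24.8,5,0,0,-0.894,1]
    - [-16.7,-24.8,6,0,0,-0.894,1]
    - [-16.7,-24.8,6,0,0,-0.894,1]
    - [-16.7,-24.8,6,0,0,-0.894,1]

```text
time_s: 1.2
ee_pos: [373.6, -330.5, 190.1]
tool_rot: [[0.939, -0.343, -0.001], [-0.343, -0.939, 0.0], [-0.001, -0.0, -1.0]]
contact_force: [-0.7, 0.2, 0.2]
opening: 85.6
```

```bash
python3 - <<'E'
from bench import optics
from h import *
for n in ("wrist","side","top"):
    c=optics.camera(n);cv2.imwrite(f"pics/{n}1.png",c["color"])
    if n=="wrist":
        R=cv2.Rodrigues(np.asarray(c["rvec"],float))[0];print("campos",(-R.T@np.ravel(c["tvec"])).round(1),R[2].round(3))
plan((374.4,-330,46,-20))
E
```

```text
campos [ 400.4 -260.2  313.5] [-0.102 -0.277 -0.955]
t 1.35 p [ 373.6 -331.4  190.7] F [ 0.5 -0.1 -0.2] op 85.4
(374.4, -330, 46, -20) -> [0.03, -0.16, 14.47] [0.0, -0.0, -0.003]
```

View pics/wrist1.png

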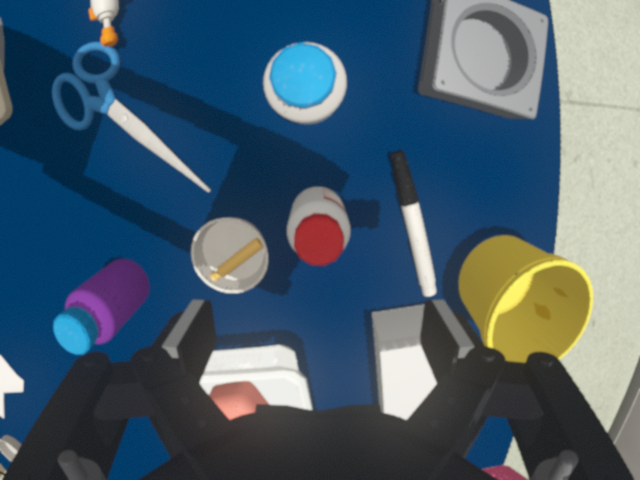

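View pics/side1.png

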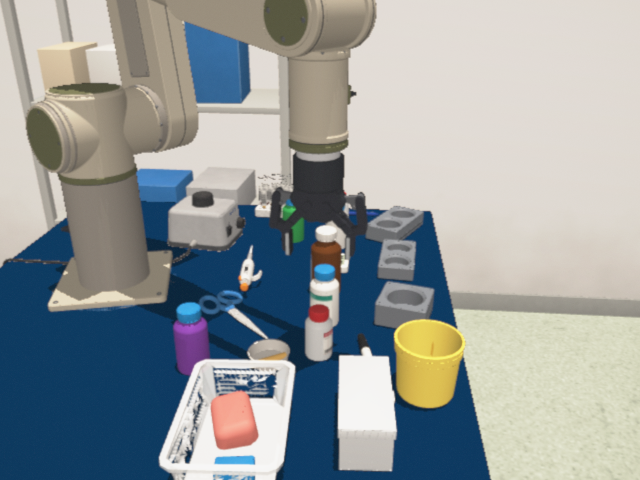

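```bash
python3 - <<'E'
from bench import optics
from h import *
c=optics.camera("top")
print(ray(c,[(440,292),(425,292),(440,278)],20).round(0))
for z in (40,70): print(z,ray(c,[(482,219),(480,256),(557,235)],z).round(0))
print(ray(c,[(422,226)],8).round(0))
# wrist fisheye of red cap
w=optics.camera("wrist");im=w["color"];hsv=cv2.cvtColor(im,cv2.COLOR_BGR2HSV)
m=(((hsv[...,0]<8)|(hsv[...,0]>172))&(hsv[...,1]>170)).astype(np.uint8)
n,l,st,ce=cv2.connectedComponentsWithStats(m)
K=w["mtx"];R=cv2.Rodrigues(np.asarray(w["rvec"],float))[0];o=-R.T@np.ravel(w["tvec"])
for i in range(1,n):
    if st[i,4]>300:
        d=(ce[i]-[K[0][2],K[1][2]])/K[0][0];r=np.hypot(*d)
        v=np.array([*(d/r*np.sin(r)),np.cos(r)])@R
        print(ce[i],st[i],(o+v*((86-o[2])/v[2])).round(1))
E
```

```text
[[ 289. -335.   20.]
 [ 290. -299.   20.]
 [ 322. -337.   20.]]
40 [[ 459. -440.   40.]
 [ 371. -429.   40.]
 [ 417. -616.   40.]]
70 [[ 454. -429.   70.]
 [ 368. -418.   70.]
 [ 413. -600.   70.]]
[[ 450. -303.    8.]]
[318.02865169 238.15842697] [ 295  214   47   49 1780] [ 376.2 -328.    86. ]
```

Request:
carry_out:
  steps:
    - [0.05,-0.2,4,0,0,0,1]
    - [0.05,-0.2,8,0,0,0,1]
    - [0.05,-0.2,11.5,0,0,0,1]
    - [0.05,-0.2,13.5,0,0,0,1]
    - [0.05,-0.2,14.4,0,0,0,1]
    - [0.05,-0.2,14.4,0,0,0,1]
    - [0.05,-0.2,14.4,0,0,0,-0.2]
    - [0.05,-0.2,14.4,0,0,0,-0.2]
    - [0.05,-0.2,14.4,0,0,0,-0.2]
    - [0.05,-0.2,14.4,0,0,0,-0.2]
  force: 30

```text
time_s: 2.45
ee_pos: [375.7, -330.4, 48.2]
tool_rot: [[0.939, -0.344, 0.002], [-0.344, -0.939, -0.002], [0.003, 0.001, -1.0]]
contact_force: [-1.5, 0.4, 8.5]
opening: 43.6
```

```bash
python3 - <<'E'
from bench import optics
from h import *
for n in ("wrist","side"):
    c=optics.camera(n);cv2.imwrite(f"pics/{n}2.png",c["color"])
plan((374.4,-330,46,-20))
E
python3 - <<'E'
import cv2
im=cv2.imread("pics/side2.png")[180:400,220:440];cv2.imwrite("pics/side2c.png",cv2.resize(im,(0,0),fx=2.7,fy=2.7))
E
```

```text
t 2.55 p [ 375.7 -330.4   48.2] F [-1.3 -0.3  7.5] op 43.6
(374.4, -330, 46, -20) -> [-0.14, 0.01, 0.22] [0.001, -0.003, -0.002]
```

View pics/side2c.png

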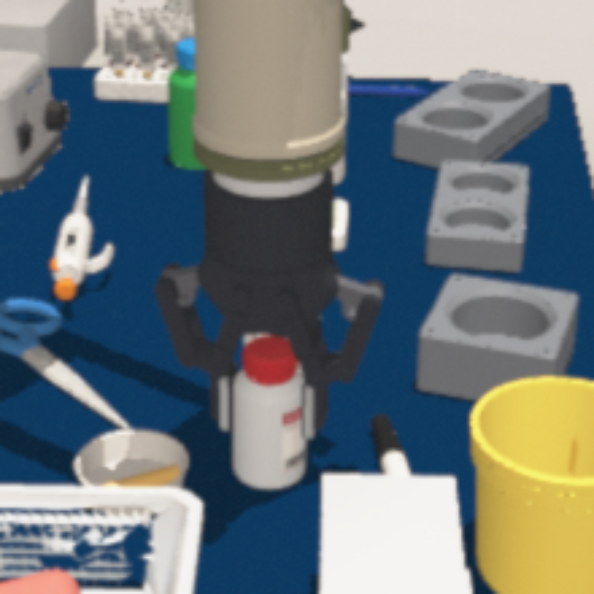

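```bash
python3 -c "
from h import *
plan((375,-330,200,-20),(587.5,-64.9,200,-20),(587.5,-64.9,100,-20))"
```

```text
t 2.55 p [ 375.7 -330.4   48.2] F [-1.3 -0.3  7.5] op 43.6
(375, -330, 200, -20) -> [-0.04, 0.01, -15.18] [0.001, -0.003, -0.002]
(587.5, -64.9, 200, -20) -> [10.79, -32.19, -15.2] [0.001, -0.003, -0.002]
(587.5, -64.9, 100, -20) -> [10.76, -32.21, -5.2] [0.001, -0.003, -0.002]
```

Request:
carry_out:
  steps:
    - [0,0,-2,0,0,0,-0.2]
    - [0,0,-6,0,0,0,-0.2]
    - [0,0,-10,0,0,0,-0.2]
    - [0.5,-1.5,-14,0,0,0,-0.2]
    - [2,-6,-15.2,0,-0.003,0,-0.2]
    - [3.5,-10.5,-15.2,0,-0.003,0,-0.2]
    - [5,-15,-15.2,0,-0.003,0,-0.2]
    - [6.5,-19.5,-15.2,0,-0.003,0,-0.2]
    - [8,-24,-15.2,0,-0.003,0,-0.2]
    - [9.3,-28,-15,0,-0.003,0,-0.2]

```text
time_s: 3.55
ee_pos: [560.4, -97.0, 198.7]
tool_rot: [[0.939, -0.344, 0.001], [-0.344, -0.939, -0.001], [0.001, 0.001, -1.0]]
contact_force: [1.1, -1.1, -1.2]
opening: 43.7
```

```bash
python3 -c "
from h import *
plan((587.5,-64.9,130,-20),(587.5,-64.9,90,-20))"
```

```text
t 3.55 p [560.4 -97.  198.7] F [ 1.1 -1.1 -1.2] op 43.7
(587.5, -64.9, 130, -20) -> [1.43, -3.96, 6.87] [0.001, -0.001, -0.002]
(587.5, -64.9, 90, -20) -> [1.43, -3.96, 10.87] [0.001, -0.001, -0.002]
```

Request:
carry_out:
  steps:
    - [1,-2.5,0,0,0,0,-0.2]
    - [1.43,-3.8,1.5,0,0,0,-0.2]
    - [1.43,-3.96,4,0,0,0,-0.2]
    - [1.43,-3.96,7,0,0,0,-0.2]
    - [1.43,-3.96,9,0,0,0,-0.2]
    - [1.43,-3.96,10.3,0,0,0,-0.2]
    - [1.43,-3.96,10.3,0,0,0,-0.2]

```text
time_s: 4.25
ee_pos: [585.4, -65.0, 92.9]
tool_rot: [[0.939, -0.344, -0.004], [-0.344, -0.939, -0.0], [-0.004, 0.002, -1.0]]
contact_force: [-0.4, -0.2, -0.8]
opening: 43.8
```

```bash
python3 - <<'E'
from bench import optics
from h import *
c=optics.camera("wrist");cv2.imwrite("pics/wrist3.png",c["color"])
c=optics.camera("side");cv2.imwrite("pics/side3.png",cv2.resize(c["color"][130:300,300:460],(0,0),fx=3.4,fy=3.4))
plan((587.5,-64.9,62,-20))
E
```

```text
t 4.35 p [587.6 -65.3  96.1] F [ 0.5 -0.1 -0.5] op 43.7
(587.5, -64.9, 62, -20) -> [-0.03, -0.04, 3.41] [0.001, -0.001, -0.002]
```

View pics/wrist3.png

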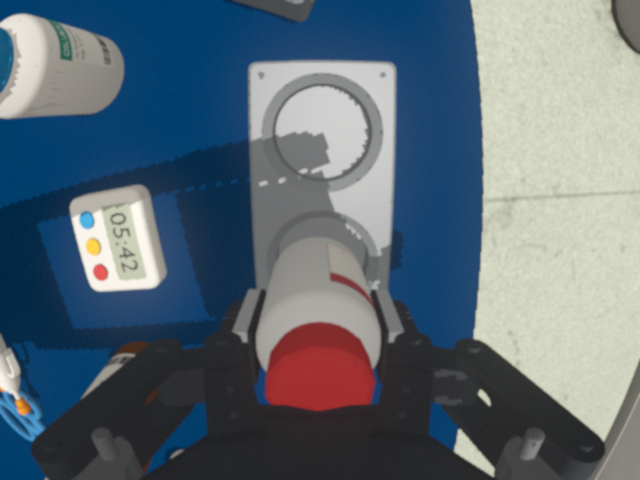

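View pics/side3.png

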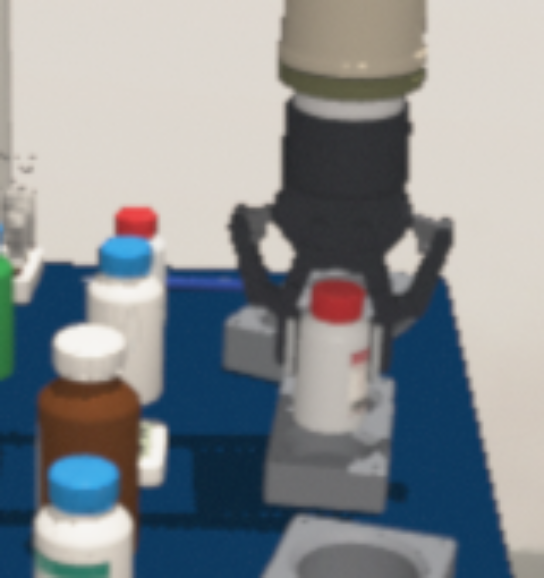

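```bash
cat >> h.py <<'E'
def wray(w,uv,z):
    K=np.asarray(w["mtx"]);R=cv2.Rodrigues(np.asarray(w["rvec"],float))[0];o=-R.T@np.ravel(w["tvec"])
    out=[]
    for p in np.atleast_2d(np.asarray(uv,float)):
        d=(p-[K[0,2],K[1,2]])/K[0,0];r=np.hypot(*d)
        v=np.array([*(d/r*np.sin(r)),np.cos(r)])@R
        out.append(o+v*((z-o[2])/v[2]))
    return np.array(out)
E
python3 - <<'E'
from bench import optics
from h import *
c=optics.camera("wrist")
# mouth edges left,right,top,bottom ; block top corners
print(wray(c,[(262,130),(382,130),(322,73),(322,189)],30).round(1))
print(wray(c,[(249,64),(395,64)],30).round(1))
E
```

```text
[[587.3  12.9  30. ]
 [644.5  -7.9  30. ]
 [625.7  29.6  30. ]
 [605.3 -26.5  30. ]]
[[593.2  47.5  30. ]
 [662.5  22.5  30. ]]
```

Request:
carry_out:
  steps:
    - [0.12,-0.08,0.3,0,0,0,-0.2]
    - [0.12,-0.08,1,0,0,0,-0.2]
    - [0.12,-0.08,1.7,0,0,0,-0.2]
    - [0.12,-0.08,2.4,0,0,0,-0.2]
    - [0.12,-0.08,2.9,0,0,0,-0.2]
    - [0.12,-0.08,3.3,0,0,0,-0.2]
    - [0.12,-0.08,3.5,0,0,0,-0.2]

```text
time_s: 5.1
ee_pos: [589.4, -65.0, 61.2]
tool_rot: [[0.939, -0.344, 0.001], [-0.344, -0.939, -0.002], [0.002, 0.001, -1.0]]
contact_force: [-0.9, 0.7, -0.8]
opening: 43.7
```

Request:
carry_out:
  steps:
    - [0,0,0.1,0,0,0,-0.2]
    - [0,0,0.2,0,0,0,-0.2]
    - [0,0,0.25,0,0,0,-0.2]
    - [0,0,0.3,0,0,0,-0.2]
    - [0,0,0.3,0,0,0,-0.2]

```text
time_s: 5.6
ee_pos: [589.5, -65.0, 58.4]
tool_rot: [[0.939, -0.344, 0.002], [-0.344, -0.939, -0.002], [0.002, 0.001, -1.0]]
contact_force: [0.3, -0.2, -0.6]
opening: 43.7
```

Request:
carry_out:
  steps:
    - [0,0,0.05,0,0,0,-0.2]
    - [0,0,0.1,0,0,0,-0.2]
    - [0,0,0.15,0,0,0,-0.2]
    - [0,0,0.15,0,0,0,-0.2]

```text
time_s: 6.0
ee_pos: [589.8, -65.1, 58.2]
tool_rot: [[0.939, -0.344, 0.002], [-0.344, -0.939, -0.002], [0.003, 0.001, -1.0]]
contact_force: [-4.7, 0.1, 8.5]
opening: 43.6
```

Request:
carry_out:
  steps:
    - [0,0,0,0,0,0,0.1]
    - [0,0,0,0,0,0,0.2]
    - [0,0,0,0,0,0,0.4]
    - [0,0,0,0,0,0,0.4]
    - [0,0,-2,0,0,0,0.4]
    - [0,0,-6,0,0,0,0.4]
    - [0,0,-10,0,0,0,0.4]
    - [0,0,-14,0,0,0,1]
    - [0,0,-14,0,0,0,1]

```text
time_s: 6.9
ee_pos: [593.2, -65.5, 205.9]
tool_rot: [[0.939, -0.344, 0.014], [-0.344, -0.939, -0.004], [0.014, -0.001, -1.0]]
contact_force: [0.6, -1.2, 0.6]
opening: 84.6
```

```bash
python3 - <<'E'
from bench import optics
from h import *
c=optics.camera("wrist");cv2.imwrite("pics/wrist4.png",c["color"])
plan((520.3,218,190,-20))
E
```

```text
t 6.95 p [591.9 -65.3 202.5] F [-0.4  0.8 -1.1] op 85.2
(520.3, 218, 190, -20) -> [-16.47, -24.14, 1.1] [-0.0, -0.01, -0.002]
```

View pics/wrist4.png

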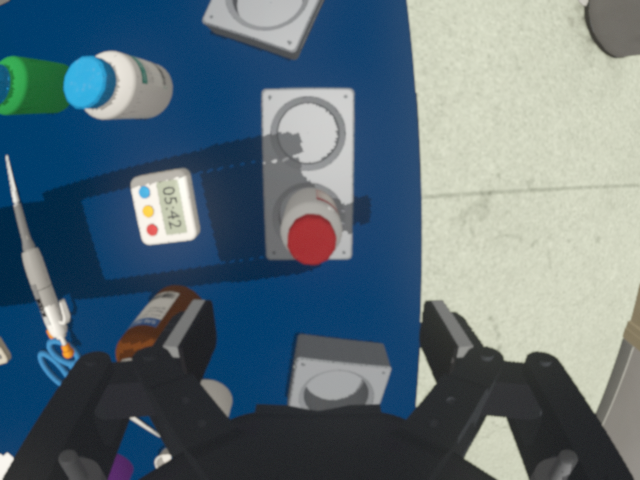

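Request:
carry_out:
  steps:
    - [-2.5,-3.6,1.1,0,-0.01,0,1]
    - [-5,-7.3,1.1,0,-0.01,0,1]
    - [-7.5,-11,1.1,0,-0.01,0,1]
    - [-10,-14.7,1.1,0,-0.01,0,1]
    - [-12.5,-18.3,1.1,0,-0.01,0,1]
    - [-15,-22,1.1,0,-0.01,0,1]
    - [-16.4,-24,1.1,0,-0.01,0,1]
    - [-16.4,-24,1.1,0,-0.01,0,1]

```text
time_s: 7.75
ee_pos: [518.5, 219.3, 188.2]
tool_rot: [[0.94, -0.34, -0.002], [-0.34, -0.94, 0.0], [-0.002, 0.0, -1.0]]
contact_force: [1.0, -0.4, -0.4]
opening: 85.6
```

```bash
cat >> h.py <<'E'
def caps(w,col,z):
    hsv=cv2.cvtColor(w["color"],cv2.COLOR_BGR2HSV);H,S,V=cv2.split(hsv)
    m={"red":((H<8)|(H>172))&(S>150)&(V>60),"blue":(H>95)&(H<108)&(S>150)&(V>110),"white":(S<25)&(V>150)}[col]
    n,l,st,ce=cv2.connectedComponentsWithStats(m.astype(np.uint8))
    for i in range(1,n):
        if st[i,4]>400: print(col,ce[i].round(0),st[i].tolist(),wray(w,ce[i],z)[0].round(1))
E
python3 - <<'E'
from bench import optics
from h import *
c=optics.camera("wrist");cv2.imwrite("pics/wrist5.png",c["color"])
caps(c,"red",86);caps(c,"blue",108)
plan((520.8,217.5,46,-20))
E
```

```text
red [321. 242.] [297, 216, 48, 51, 1941] [521.9 220.8  86. ]
blue [400.  99.] [221, 67, 342, 114, 14928] [592.2 289.5 108. ]
blue [535. 277.] [492, 196, 69, 138, 2351] [652.5 154.1 108. ]
blue [372. 358.] [350, 315, 42, 86, 902] [528.9 138.2 108. ]
blue [334. 399.] [309, 387, 49, 25, 768] [493.  112.3 108. ]
t 7.8 p [519.2 217.6 188.3] F [ 0.5 -0.2  0.3] op 85.2
(520.8, 217.5, 46, -20) -> [0.18, -0.06, 14.23] [0.001, 0.002, 0.001]
```

View pics/wrist5.png

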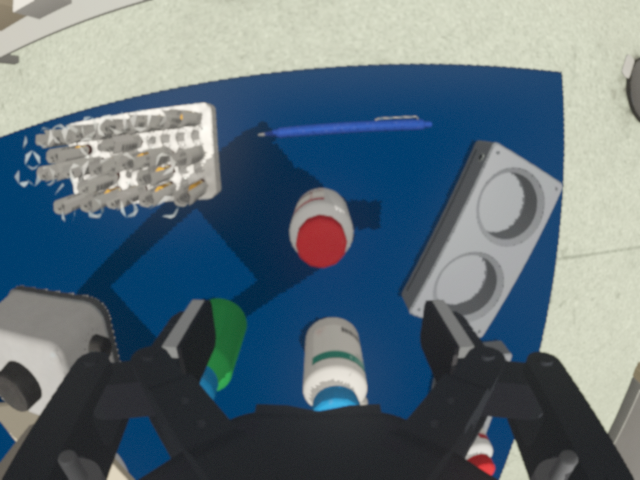

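Request:
carry_out:
  steps:
    - [0.12,-0.12,4,0,0,0,1]
    - [0.12,-0.12,8,0,0,0,1]
    - [0.12,-0.12,11.5,0,0,0,1]
    - [0.12,-0.12,13.5,0,0,0,1]
    - [0.12,-0.12,14.2,0,0,0,1]
    - [0.12,-0.12,14.2,0,0,0,1]
    - [0.12,-0.12,14.2,0,0,0,-0.2]
    - [0.12,-0.12,14.2,0,0,0,-0.2]
    - [0.12,-0.12,14.2,0,0,0,-0.2]
    - [0.12,-0.12,14.2,0,0,0,-0.2]

```text
time_s: 8.8
ee_pos: [521.5, 218.7, 48.0]
tool_rot: [[0.94, -0.341, 0.0], [-0.341, -0.94, 0.0], [0.0, -0.0, -1.0]]
contact_force: [-1.5, -0.6, 6.9]
opening: 43.5
```

```bash
python3 -c "
from h import *
plan((520,220,200,-20),(613,0.6,200,-20))"
```

```text
t 8.8 p [521.5 218.7  48. ] F [-1.5 -0.6  6.9] op 43.5
(520, 220, 200, -20) -> [-0.18, -0.08, -15.2] [-0.0, -0.0, 0.001]
(613, 0.6, 200, -20) -> [16.04, 17.38, -15.2] [-0.0, -0.0, 0.001]
```

Request:
carry_out:
  steps:
    - [0,0,-2,0,0,0,-0.2]
    - [0,0,-6,0,0,0,-0.2]
    - [0.3,0.3,-10,0,0,0,-0.2]
    - [1.5,1.7,-13,0,0,0,-0.2]
    - [4.5,4.9,-14,0,0,0,-0.2]
    - [7.5,8.1,-14,0,0,0,-0.2]
    - [10.5,11.4,-14,0,0,0,-0.2]
    - [13.2,14.3,-14,0,0,0,-0.2]
    - [15.2,16.5,-13,0,0,0,-0.2]
    - [16.04,17.38,-11,0,0,0,-0.2]

```text
time_s: 9.8
ee_pos: [615.3, -2.6, 160.1]
tool_rot: [[0.939, -0.343, 0.005], [-0.343, -0.939, -0.001], [0.005, -0.001, -1.0]]
contact_force: [0.1, 0.2, -1.8]
opening: 43.1
```

```bash
python3 -c "
from h import *
plan((613,0.6,98,-20),(613,0.6,61,-20))"
```

```text
t 9.8 p [615.3  -2.6 160.1] F [ 0.1  0.2 -1.8] op 43.1
(613, 0.6, 98, -20) -> [-0.36, -0.21, 6.21] [-0.001, -0.005, -0.001]
(613, 0.6, 61, -20) -> [-0.38, -0.21, 9.91] [-0.001, -0.005, -0.001]
```

Request:
carry_out:
  steps:
    - [-0.35,-0.22,2,0,-0.005,0,-0.2]
    - [-0.35,-0.22,4.5,0,-0.005,0,-0.2]
    - [-0.35,-0.22,6,0,-0.005,0,-0.2]
    - [-0.35,-0.22,6.2,0,-0.005,0,-0.2]
    - [-0.35,-0.22,6.9,0,-0.005,0,-0.2]
    - [-0.35,-0.22,7.6,0,-0.005,0,-0.2]
    - [-0.35,-0.22,8.3,0,-0.005,0,-0.2]
    - [-0.35,-0.22,9,0,-0.005,0,-0.2]
    - [-0.35,-0.22,9.7,0,-0.005,0,-0.2]
    - [-0.35,-0.22,9.8,0,-0.005,0,-0.2]

```text
time_s: 10.8
ee_pos: [612.5, 0.7, 60.8]
tool_rot: [[0.939, -0.343, -0.001], [-0.343, -0.939, 0.001], [-0.001, -0.0, -1.0]]
contact_force: [-1.0, 0.2, -1.2]
opening: 43.6
```

```bash
python3 -c "
from h import *
plan((613.3,0.7,61,-20))"
```

```text
t 10.8 p [612.5   0.7  60.8] F [-1.   0.2 -1.2] op 43.6
(613.3, 0.7, 61, -20) -> [0.07, -0.03, -0.02] [-0.0, 0.001, -0.001]
```

Request:
carry_out:
  steps:
    - [0.05,0,0.1,0,0,0,-0.2]
    - [0.05,0,0.2,0,0,0,-0.2]
    - [0.05,0,0.3,0,0,0,-0.2]
    - [0.05,0,0.36,0,0,0,-0.2]
    - [0.05,0,0.36,0,0,0,-0.2]
    - [0.05,0,0.36,0,0,0,-0.2]

```text
time_s: 11.4
ee_pos: [613.2, 0.5, 58.1]
tool_rot: [[0.939, -0.343, -0.001], [-0.343, -0.939, 0.001], [-0.001, -0.001, -1.0]]
contact_force: [-3.1, -0.5, 5.8]
opening: 43.6
```

Request:
carry_out:
  steps:
    - [0,0,0,0,0,0,0.1]
    - [0,0,0,0,0,0,0.2]
    - [0,0,0,0,0,0,0.4]
    - [0,0,0,0,0,0,0.4]
    - [0,0,-2,0,0,0,0.4]
    - [0,0,-6,0,0,0,0.4]
    - [0,0,-10,0,0,0,0.4]
    - [0,0,-14,0,0,0,1]
    - [0,0,-14,0,0,0,1]

```text
time_s: 12.3
ee_pos: [617.1, 0.1, 206.1]
tool_rot: [[0.939, -0.343, 0.011], [-0.343, -0.939, -0.0], [0.011, -0.004, -1.0]]
contact_force: [0.8, -0.4, 0.4]
opening: 84.8
```

```bash
python3 - <<'E'
from bench import optics
from h import *
c=optics.camera("wrist");cv2.imwrite("pics/wrist6.png",c["color"])
c=optics.camera("side");cv2.imwrite("pics/side6.png",cv2.resize(c["color"][130:300,300:460],(0,0),fx=3.4,fy=3.4))
plan((488.8,94.2,210,-43))
E
```

```text
t 12.4 p [6.144e+02 3.000e-01 1.998e+02] F [-0.8  0.  -0.2] op 84.8
(488.8, 94.2, 210, -43) -> [-15.01, -4.52, -1.05] [-0.002, -0.002, 0.4]
```

View pics/wrist6.png

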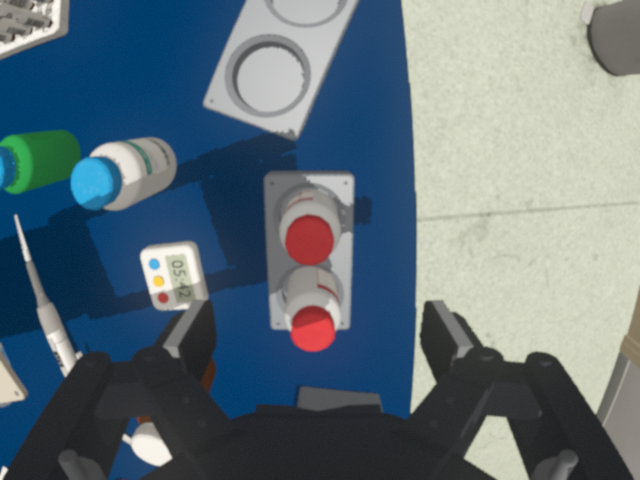

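View pics/side6.png

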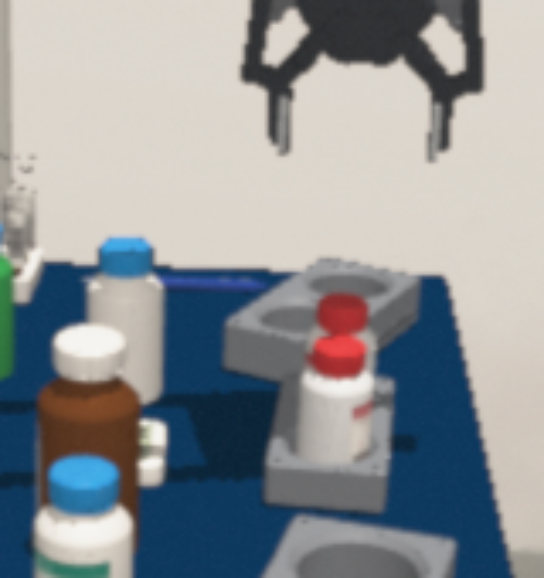

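Request:
carry_out:
  steps:
    - [-3.7,-1.1,-1,0,0,0.1,1]
    - [-7.5,-2.2,-1,0,0,0.2,1]
    - [-11.2,-3.4,-1,0,0,0.3,1]
    - [-15,-4.5,-1,0,0,0.4,1]
    - [-15,-4.5,-1,0,0,0.4,1]
    - [-15,-4.5,-1,0,0,0.4,1]

```text
time_s: 13.0
ee_pos: [487.6, 94.4, 207.9]
tool_rot: [[0.733, -0.68, 0.001], [-0.68, -0.733, 0.0], [0.0, -0.001, -1.0]]
contact_force: [0.0, 0.2, 0.4]
opening: 85.9
```

```bash
python3 - <<'E'
from bench import optics
from h import *
c=optics.camera("wrist");cv2.imwrite("pics/wrist7.png",c["color"])
caps(c,"blue",108)
plan((489.4,94,64,-43))
E
```

```text
blue [163.  76.] [89, 0, 146, 178, 7002] [493.6 240.5 108. ]
blue [416. 179.] [279, 0, 305, 383, 36454] [563.2  84.7 108. ]
blue [166. 275.] [138, 248, 54, 58, 2283] [397.2 149.9 108. ]
t 13.05 p [488.5  93.9 208.3] F [ 0.3  0.5 -1.3] op 85.5
(489.4, 94, 64, -43) -> [0.05, -0.06, 14.43] [-0.001, -0.001, 0.002]
```

View pics/wrist7.png

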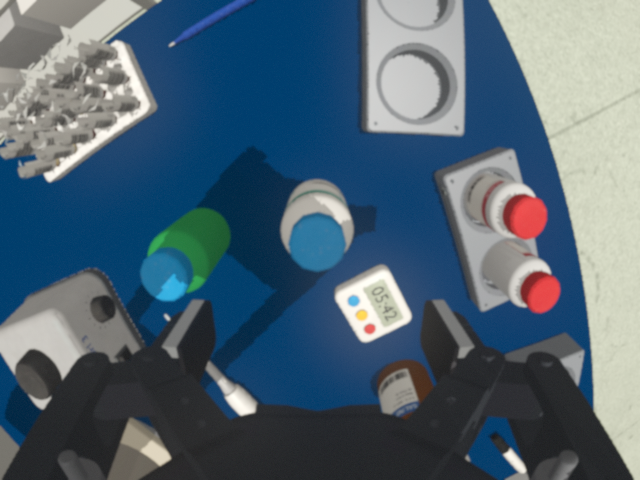

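Request:
carry_out:
  steps:
    - [0.06,-0.06,4,0,0,0,1]
    - [0.06,-0.06,8,0,0,0,1]
    - [0.06,-0.06,11.5,0,0,0,1]
    - [0.06,-0.06,13.5,0,0,0,1]
    - [0.06,-0.06,14.4,0,0,0,1]
    - [0.06,-0.06,14.4,0,0,0,1]
    - [0.06,-0.06,14.4,0,0,0,0]
    - [0.06,-0.06,14.4,0,0,0,0]
    - [0.06,-0.06,14.4,0,0,0,0]
    - [0.06,-0.06,14.4,0,0,0,0]
  force: 40

```text
time_s: 14.05
ee_pos: [490.8, 94.2, 66.1]
tool_rot: [[0.733, -0.68, 0.004], [-0.68, -0.733, 0.0], [0.003, -0.003, -1.0]]
contact_force: [-2.3, -0.1, 6.5]
opening: 49.7
```

```bash
python3 - <<'E'
from bench import optics
from h import *
c=optics.camera("side");cv2.imwrite("pics/side7.png",cv2.resize(c["color"][130:330,270:460],(0,0),fx=3,fy=3))
plan((489,94,215,-43),(676,178.4,215,-43),(622.8,121.7,215,-43))
E
```

```text
t 14.1 p [490.8  94.1  66.1] F [-1.5  0.3  5.7] op 49.6
(489, 94, 215, -43) -> [-0.08, 0.08, -14.89] [-0.003, -0.003, 0.002]
(676, 178.4, 215, -43) -> [7.88, -18.83, -14.8] [-0.003, -0.003, 0.002]
(622.8, 121.7, 215, -43) -> [7.84, -11.05, -14.83] [-0.003, -0.003, 0.002]
```

View pics/side7.png

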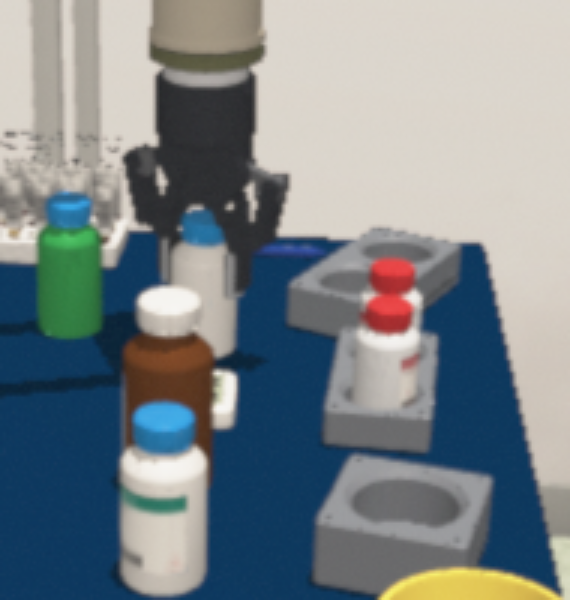

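Request:
carry_out:
  steps:
    - [0,0,-2,0,0,0,0]
    - [0,0,-5,0,0,0,0]
    - [0.3,-0.7,-8,0,0,0,0]
    - [1.2,-2.9,-10,0,0,0,0]
    - [2.8,-6.7,-11,0,0,0,0]
    - [4.4,-10.5,-11,0,0,0,0]
    - [5.9,-14,-11,0,0,0,0]
    - [7.1,-17,-11,0,0,0,0]
    - [7.88,-18.8,-10.5,0,0,0,0]
    - [7.88,-18.8,-10,0,0,0,0]

```text
time_s: 15.1
ee_pos: [677.8, 179.3, 166.7]
tool_rot: [[0.733, -0.68, 0.006], [-0.68, -0.733, 0.001], [0.003, -0.004, -1.0]]
contact_force: [-0.2, -0.3, -2.7]
opening: 49.9
```

```bash
python3 -c "
from h import *
plan((676,178.4,116,-43),(676,178.4,79,-43))"
```

```text
t 15.1 p [677.8 179.3 166.7] F [-0.2 -0.3 -2.7] op 49.9
(676, 178.4, 116, -43) -> [-0.08, 0.21, 5.07] [-0.004, -0.003, 0.003]
(676, 178.4, 79, -43) -> [-0.1, 0.22, 8.77] [-0.004, -0.003, 0.003]
```

Request:
carry_out:
  steps:
    - [-0.08,0.2,2,-0.004,-0.003,0,0]
    - [-0.08,0.2,4,-0.004,-0.003,0,0]
    - [-0.08,0.2,5,-0.004,-0.003,0,0]
    - [-0.08,0.2,5,-0.004,-0.003,0,0]

```text
time_s: 15.5
ee_pos: [673.6, 177.7, 113.4]
tool_rot: [[0.733, -0.68, -0.005], [-0.68, -0.733, -0.001], [-0.003, 0.004, -1.0]]
contact_force: [0.0, 0.3, -2.1]
opening: 49.7
```

```bash
python3 - <<'E'
from bench import optics
from h import *
c=optics.camera("wrist");cv2.imwrite("pics/wrist8.png",c["color"])
c=optics.camera("side");cv2.imwrite("pics/side8.png",cv2.resize(c["color"][130:280,330:460],(0,0),fx=4,fy=4))
plan((676,178.4,79,-43))
E
```

```text
t 15.6 p [675.7 178.2 116.8] F [-0.2  0.3 -2.3] op 50.0
(676, 178.4, 79, -43) -> [0.01, -0.03, 3.78] [-0.0, -0.0, 0.003]
```

View pics/wrist8.png

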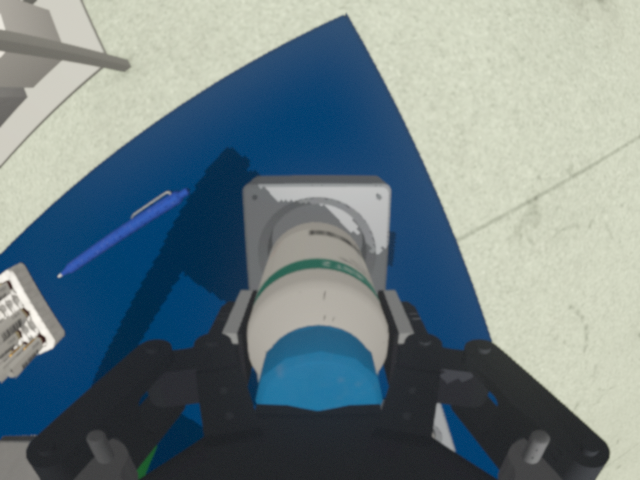

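View pics/side8.png

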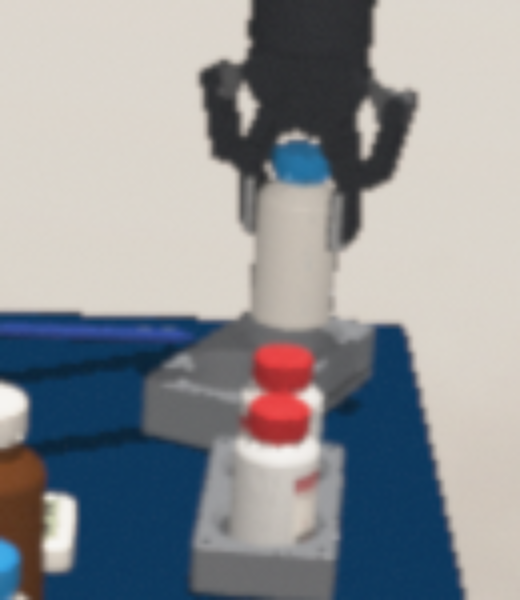

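Request:
carry_out:
  steps:
    - [0,0,0.5,0,0,0,0]
    - [0,0,1.2,0,0,0,0]
    - [0,0,1.9,0,0,0,0]
    - [0,0,2.6,0,0,0,0]
    - [0,0,3.2,0,0,0,0]
    - [0,0,3.6,0,0,0,0]
    - [0,0,3.75,0,0,0,0]

```text
time_s: 16.3
ee_pos: [675.3, 178.1, 78.4]
tool_rot: [[0.733, -0.68, -0.001], [-0.68, -0.733, -0.0], [-0.0, 0.001, -1.0]]
contact_force: [0.2, -0.9, -1.8]
opening: 49.9
```

Request:
carry_out:
  steps:
    - [0,0,0.1,0,0,0,0]
    - [0,0,0.2,0,0,0,0]
    - [0,0,0.28,0,0,0,0]
    - [0,0,0.33,0,0,0,0]
    - [0,0,0.33,0,0,0,0]

```text
time_s: 16.8
ee_pos: [675.7, 178.3, 76.3]
tool_rot: [[0.733, -0.68, 0.0], [-0.68, -0.733, -0.0], [0.0, -0.0, -1.0]]
contact_force: [-3.6, -0.8, 4.7]
opening: 49.9
```

Request:
carry_out:
  steps:
    - [0,0,0,0,0,0,0.35]
    - [0,0,0,0,0,0,0.5]
    - [0,0,0,0,0,0,0.6]
    - [0,0,0,0,0,0,0.6]
    - [0,0,-3,0,0,0,0.6]
    - [0,0,-7,0,0,0,0.6]
    - [0,0,-11,0,0,0,0.6]
    - [0,0,-14,0,0,0,1]
    - [0,0,-14,0,0,0,1]

```text
time_s: 17.7
ee_pos: [678.7, 178.9, 223.7]
tool_rot: [[0.733, -0.68, 0.011], [-0.68, -0.733, 0.002], [0.007, -0.009, -1.0]]
contact_force: [0.5, -0.6, 1.3]
opening: 85.4
```

```bash
python3 - <<'E'
from bench import optics
from h import *
c=optics.camera("wrist");cv2.imwrite("pics/wrist9.png",c["color"])
plan((401.7,-231.3,210,-43))
E
```

```text
t 17.75 p [677.6 178.7 220.4] F [ 0.8  0.5 -0.5] op 85.4
(401.7, -231.3, 210, -43) -> [7.64, 48.83, 0.81] [-0.005, -0.004, 0.003]
```

View pics/wrist9.png

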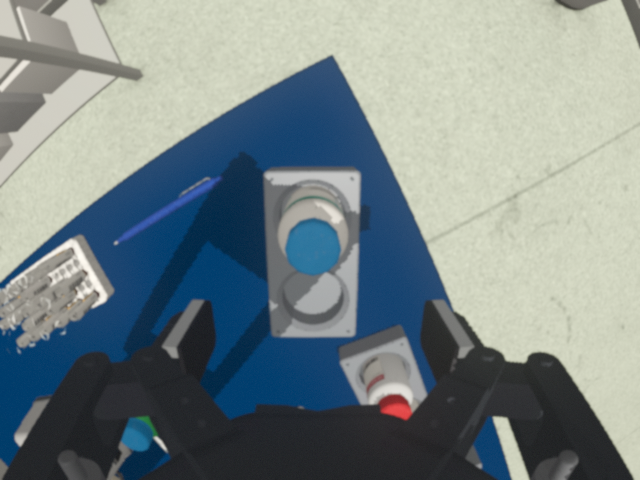

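Request:
carry_out:
  steps:
    - [0.7,4.5,0.5,0,0,0,1]
    - [1.4,9,0.5,0,0,0,1]
    - [2.1,13.5,0.5,0,0,0,1]
    - [2.8,18,0.5,0,0,0,1]
    - [3.5,22.5,0.5,0,0,0,1]
    - [4.2,27,0.8,0,0,0,1]
    - [4.9,31.5,0.8,0,0,0,1]
    - [5.6,36,0.8,0,0,0,1]
    - [6.3,40.5,0.8,0,0,0,1]
    - [7,45,0.8,0,0,0,1]

```text
time_s: 18.75
ee_pos: [421.1, -199.7, 208.8]
tool_rot: [[0.733, -0.68, 0.005], [-0.68, -0.733, 0.002], [0.002, -0.005, -1.0]]
contact_force: [0.8, -0.3, 0.4]
opening: 85.5
```

```bash
python3 -c "
from h import *
plan((401.7,-231.3,210,-43))"
```

```text
t 18.75 p [ 421.1 -199.7  208.8] F [ 0.8 -0.3  0.4] op 85.5
(401.7, -231.3, 210, -43) -> [0.72, 3.63, -0.14] [-0.005, -0.002, 0.003]
```

Request:
carry_out:
  steps:
    - [0.7,3.6,0,-0.005,0,0,1]
    - [0.7,3.6,0,-0.005,0,0,1]
    - [0.7,3.6,0,-0.005,0,0,1]

```text
time_s: 19.05
ee_pos: [400.9, -231.0, 207.4]
tool_rot: [[0.732, -0.682, 0.0], [-0.682, -0.732, -0.0], [0.0, -0.0, -1.0]]
contact_force: [0.4, 0.3, -0.6]
opening: 85.4
```

```bash
python3 - <<'E'
from bench import optics
from h import *
c=optics.camera("wrist");cv2.imwrite("pics/wrist10.png",c["color"])
plan((402,-231.3,64,-43))
E
```

```text
t 19.1 p [ 401.5 -230.4  207.6] F [-0.6  0.9  0.1] op 85.2
(402, -231.3, 64, -43) -> [0.09, 0.04, 14.36] [-0.0, -0.001, 0.002]
```

View pics/wrist10.png

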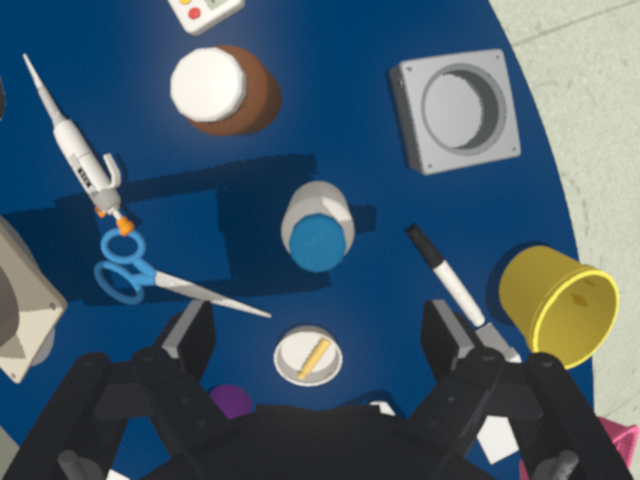

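Request:
carry_out:
  steps:
    - [0.06,0,4,0,0,0,1]
    - [0.06,0,8,0,0,0,1]
    - [0.06,0,11.5,0,0,0,1]
    - [0.06,0,13.5,0,0,0,1]
    - [0.06,0,14.3,0,0,0,1]
    - [0.06,0,14.3,0,0,0,1]
    - [0.06,0,14.3,0,0,0,0]
    - [0.06,0,14.3,0,0,0,0]
    - [0.06,0,14.3,0,0,0,0]
    - [0.06,0,14.3,0,0,0,0]
  force: 40

```text
time_s: 20.1
ee_pos: [403.1, -231.5, 66.3]
tool_rot: [[0.733, -0.68, 0.003], [-0.68, -0.733, -0.002], [0.003, -0.001, -1.0]]
contact_force: [-1.6, 0.9, 8.0]
opening: 49.9
```

```bash
python3 -c "
from h import *
plan((402,-231,230,-43),(622.7,121.3,230,-43))"
```

```text
t 20.1 p [ 403.1 -231.5   66.3] F [-1.6  0.9  8. ] op 49.9
(402, -231, 230, -43) -> [-0.06, 0.02, -16.37] [-0.001, -0.003, 0.002]
(622.7, 121.3, 230, -43) -> [-7.86, -40.81, -16.36] [-0.001, -0.003, 0.002]
```

Request:
carry_out:
  steps:
    - [0,0,-2,0,0,0,0]
    - [0,0,-6,0,0,0,0]
    - [0,0,-10,0,0,0,0]
    - [0,0,-14,0,0,0,0]
    - [-0.5,-2.5,-16,0,-0.003,0,0]
    - [-1.3,-7,-16.3,0,-0.003,0,0]
    - [-2.2,-11.5,-16.3,0,-0.003,0,0]
    - [-3.1,-16,-16.3,0,-0.003,0,0]
    - [-4,-20.5,-16.3,0,-0.003,0,0]
    - [-4.8,-25,-16.3,0,-0.003,0,0]

```text
time_s: 21.1
ee_pos: [538.2, -13.6, 229.7]
tool_rot: [[0.733, -0.681, 0.001], [-0.681, -0.733, 0.0], [0.001, -0.001, -1.0]]
contact_force: [1.3, -0.6, -1.7]
opening: 49.7
```

```bash
python3 -c "
from h import *
plan((622.7,121.3,220,-43),(622.7,121.3,116,-43))"
```

```text
t 21.1 p [538.2 -13.6 229.7] F [ 1.3 -0.6 -1.7] op 49.7
(622.7, 121.3, 220, -43) -> [-2.99, -15.64, 0.98] [-0.001, -0.001, 0.002]
(622.7, 121.3, 116, -43) -> [-3.0, -15.63, 11.38] [-0.001, -0.001, 0.002]
```

Request:
carry_out:
  steps:
    - [-0.9,-4.5,0.5,0,0,0,0]
    - [-1.8,-9,0.8,0,0,0,0]
    - [-2.6,-13,1,0,0,0,0]
    - [-3,-15.3,2,0,0,0,0]
    - [-3,-15.6,4.5,0,0,0,0]
    - [-3,-15.6,7.5,0,0,0,0]
    - [-3,-15.6,10,0,0,0,0]
    - [-3,-15.6,11.2,0,0,0,0]
    - [-3,-15.6,11.2,0,0,0,0]

```text
time_s: 22.0
ee_pos: [620.9, 120.8, 115.4]
tool_rot: [[0.733, -0.681, -0.003], [-0.681, -0.733, -0.0], [-0.002, 0.002, -1.0]]
contact_force: [-0.3, -0.4, -2.2]
opening: 49.8
```

```bash
python3 - <<'E'
from bench import optics
from h import *
c=optics.camera("wrist");cv2.imwrite("pics/wrist11.png",c["color"])
plan((622.7,121.1,79,-43))
E
```

```text
t 22.05 p [622.1 120.9 117.5] F [ 0.6  0.  -1.2] op 49.6
(622.7, 121.1, 79, -43) -> [0.03, -0.06, 3.85] [-0.0, -0.0, 0.002]
```

View pics/wrist11.png

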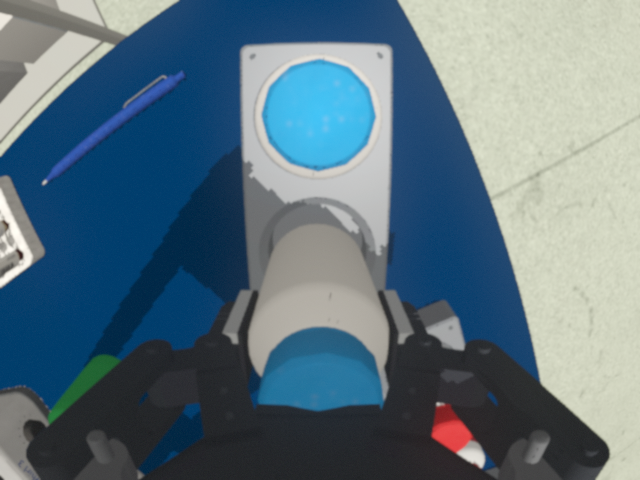

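Aligned: block midline col ≈317, bottle ≈318; the first medium bottle (318,115) stands upright in its bore. Lowering.

Request:
carry_out:
  steps:
    - [0.03,-0.03,0.5,0,0,0,0]
    - [0.03,-0.03,1.2,0,0,0,0]
    - [0.03,-0.03,1.9,0,0,0,0]
    - [0.03,-0.03,2.6,0,0,0,0]
    - [0.03,-0.03,3.2,0,0,0,0]
    - [0.03,-0.03,3.6,0,0,0,0]
    - [0.03,-0.03,3.8,0,0,0,0]
    - [0.03,-0.03,3.8,0,0,0,0]

```text
time_s: 22.85
ee_pos: [622.3, 120.9, 79.0]
tool_rot: [[0.733, -0.681, -0.001], [-0.681, -0.733, -0.0], [-0.0, 0.0, -1.0]]
contact_force: [0.6, 1.3, -1.7]
opening: 50.1
```

Request:
carry_out:
  steps:
    - [0,0,0.1,0,0,0,0]
    - [0,0,0.2,0,0,0,0]
    - [0,0,0.28,0,0,0,0]
    - [0,0,0.36,0,0,0,0]
    - [0,0,0.36,0,0,0,0]

```text
time_s: 23.35
ee_pos: [622.7, 121.1, 76.5]
tool_rot: [[0.733, -0.681, 0.0], [-0.681, -0.733, 0.0], [0.0, -0.0, -1.0]]
contact_force: [-3.2, -0.3, 5.2]
opening: 49.7
```

Request:
carry_out:
  steps:
    - [0,0,0,0,0,0,0.35]
    - [0,0,0,0,0,0,0.5]
    - [0,0,0,0,0,0,0.6]
    - [0,0,0,0,0,0,0.6]
    - [0,0,-3,0,0,0,0.6]
    - [0,0,-7,0,0,0,0.6]
    - [0,0,-11,0,0,0,0.6]
    - [0,0,-15,0,0,0,1]
    - [0,0,-15,0,0,0,1]

```text
time_s: 24.25
ee_pos: [626.1, 121.5, 234.8]
tool_rot: [[0.733, -0.681, 0.012], [-0.681, -0.733, 0.002], [0.008, -0.01, -1.0]]
contact_force: [1.2, 0.8, 0.4]
opening: 85.7
```

```bash
python3 - <<'E'
from bench import optics
from h import *
c=optics.camera("side");im=c["color"];cv2.imwrite("pics/side12.png",im)
hsv=cv2.cvtColor(im,cv2.COLOR_BGR2HSV)
m=((hsv[...,1]<40)&(hsv[...,2]>150)).astype(np.uint8);m[:, :300]=0;m[:,350:]=0;m[:215]=0;m[250:]=0
n,l,st,ce=cv2.connectedComponentsWithStats(m)
for i in range(1,n):
    if st[i,4]>80: print(ce[i],st[i],ray(c,ce[i],127.5))
plan((425.8,-118,235,-60))
E
```

```text
[325.98322148 233.06040268] [316 225  21  17 298] [[ 426.54769836 -119.34502451  127.5       ]]
t 24.3 p [624.9 121.3 231.2] F [-0.8 -0.6 -0.4] op 85.4
(425.8, -118, 235, -60) -> [1.7, 31.08, -0.57] [-0.007, -0.004, 0.298]
```

View pics/side12.png

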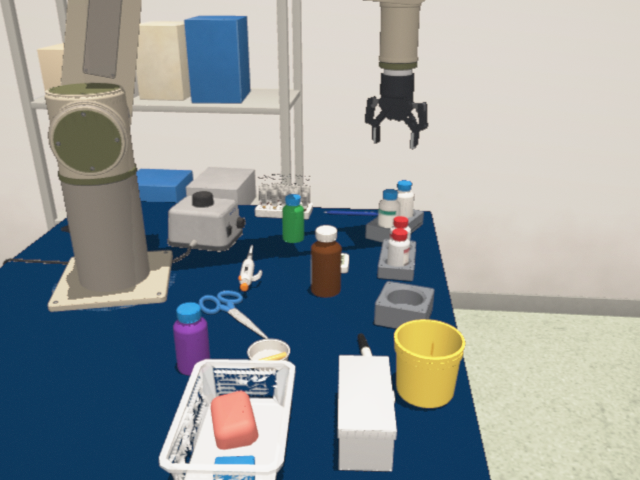

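```bash
python3 -c "
from h import *
plan((425.8,-118,232,-29))"
```

```text
t 24.3 p [624.9 121.3 231.2] F [-0.8 -0.6 -0.4] op 85.4
(425.8, -118, 232, -29) -> [1.7, 31.08, -0.27] [-0.006, -0.006, -0.243]
```

Request:
carry_out:
  steps:
    - [0.3,4.7,-0.3,0,0,-0.05,1]
    - [0.6,9.4,-0.3,0,0,-0.1,1]
    - [0.8,14,-0.3,0,0,-0.15,1]
    - [1.1,18.7,-0.3,0,0,-0.2,1]
    - [1.3,23.4,-0.3,0,0,-0.24,1]
    - [1.6,28,-0.3,-0.007,0,-0.24,1]
    - [1.7,31,-0.3,-0.007,0,-0.24,1]
    - [1.7,31,-0.3,-0.007,0,-0.24,1]
    - [1.7,31,-0.3,-0.007,0,-0.24,1]

```text
time_s: 25.2
ee_pos: [425.8, -117.5, 231.3]
tool_rot: [[0.872, -0.489, 0.003], [-0.489, -0.872, -0.004], [0.005, 0.002, -1.0]]
contact_force: [-0.4, 0.3, -0.1]
opening: 85.6
```

```bash
python3 - <<'E'
from bench import optics
from h import *
c=optics.camera("wrist");cv2.imwrite("pics/wrist13.png",c["color"])
caps(c,"white",133)
plan((425.8,-118,86,-29.3))
E
```

```text
white [440.  59.] [395, 0, 92, 118, 4769] [549.8 -50.1 133. ]
white [574.  61.] [507, 0, 133, 127, 6213] [647.9 -87.6 133. ]
white [ 2. 86.] [0, 27, 8, 103, 508] [279.1 111.  133. ]
white [295.  87.] [258, 46, 78, 82, 2964] [463.3 -25.9 133. ]
white [140. 201.] [92, 76, 88, 200, 3232] [340.8 -33.7 133. ]
white [590. 246.] [536, 116, 104, 286, 11783] [ 611.3 -222.9  133. ]
white [315. 244.] [283, 213, 64, 63, 3082] [ 426.5 -115.5  133. ]
white [485. 259.] [446, 218, 91, 89, 4880] [ 522.8 -182.6  133. ]
white [242. 354.] [215, 335, 70, 42, 563] [ 338.5 -163.2  133. ]
t 25.25 p [ 426.2 -117.1  231.5] F [ 0.6  1.  -0.2] op 85.5
(425.8, -118, 86, -29.3) -> [-0.06, 0.08, 14.55] [0.002, -0.005, 0.002]
```

View pics/wrist13.png

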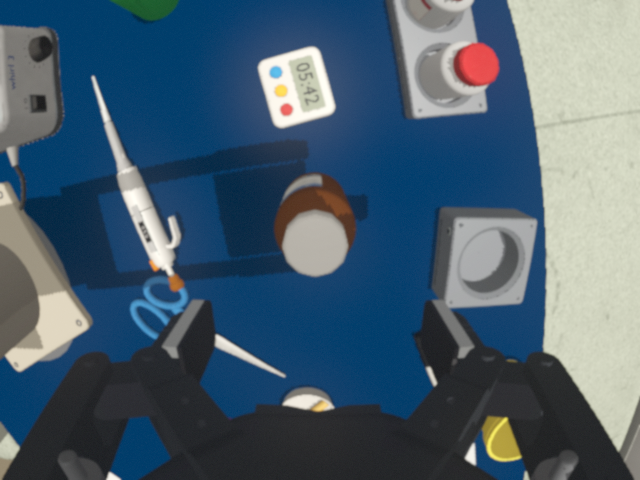

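Request:
carry_out:
  steps:
    - [-0.05,0.05,4,0,-0.004,0,1]
    - [-0.05,0.05,8,0,-0.004,0,1]
    - [-0.05,0.05,11.5,0,-0.004,0,1]
    - [-0.05,0.05,13.6,0,-0.004,0,1]
    - [-0.05,0.05,14.5,0,-0.004,0,1]
    - [-0.05,0.05,14.5,0,-0.004,0,1]
    - [-0.05,0.05,14.5,0,-0.004,0,0.15]
    - [-0.05,0.05,14.5,0,-0.004,0,0.15]
    - [-0.05,0.05,14.5,0,-0.004,0,0.15]
    - [-0.05,0.05,14.5,0,-0.004,0,0.15]
  force: 50

```text
time_s: 26.25
ee_pos: [427.1, -118.0, 88.5]
tool_rot: [[0.873, -0.488, 0.002], [-0.488, -0.873, -0.002], [0.003, 0.001, -1.0]]
contact_force: [-4.2, 2.1, 6.0]
opening: 58.0
```

```bash
python3 - <<'E'
from bench import optics
from h import *
c=optics.camera("side");cv2.imwrite("pics/side14.png",cv2.resize(c["color"][120:330,240:450],(0,0),fx=2.8,fy=2.8))
plan((426,-118,180,-29.3),(551.5,-243.4,180,-29.3))
E
```

```text
t 26.3 p [ 427.1 -118.    88.5] F [-3.5  1.8  6.6] op 58.0
(426, -118, 180, -29.3) -> [-0.07, 0.06, -9.15] [0.001, -0.003, 0.002]
(551.5, -243.4, 180, -29.3) -> [17.0, 4.89, -9.1] [0.001, -0.003, 0.002]
```

View pics/side14.png

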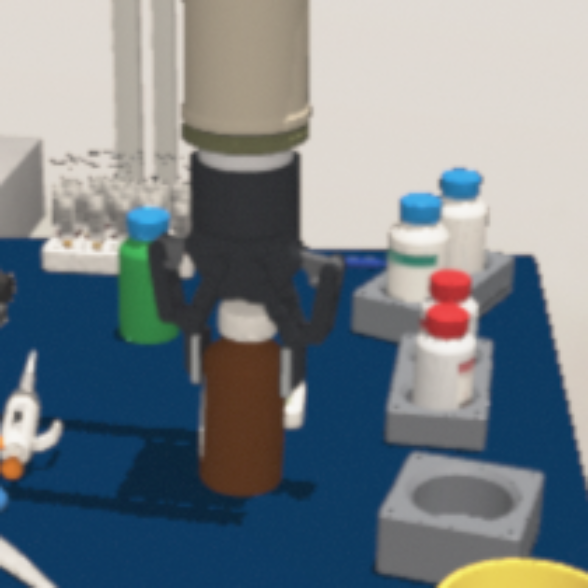

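Request:
carry_out:
  steps:
    - [0,0,-2,0,0,0,0.15]
    - [0,0,-5,0,0,0,0.15]
    - [0.5,0.2,-8,0,0,0,0.15]
    - [2.5,0.7,-9,0,0,0,0.15]
    - [6,1.7,-9,0,0,0,0.15]
    - [9.5,2.7,-9,0,0,0,0.15]
    - [13,3.7,-9,0,0,0,0.15]
    - [15.8,4.6,-8.5,0,0,0,0.15]
    - [17,4.9,-8,0,0,0,0.15]
    - [17,4.9,-7.5,0,0,0,0.15]

```text
time_s: 27.3
ee_pos: [552.5, -245.0, 164.4]
tool_rot: [[0.872, -0.489, 0.003], [-0.489, -0.872, -0.003], [0.005, 0.001, -1.0]]
contact_force: [-1.2, 1.6, -3.3]
opening: 58.2
```

```bash
python3 - <<'E'
from bench import optics
from h import *
c=optics.camera("wrist");cv2.imwrite("pics/wrist15.png",c["color"])
c=optics.camera("side");cv2.imwrite("pics/side15.png",cv2.resize(c["color"][130:340,290:470],(0,0),fx=2.8,fy=2.8))
plan((551.5,-243.4,146,-29.3),(551.5,-243.4,101,-29.3))
E
```

```text
t 27.4 p [ 550.7 -243.1  163.2] F [-0.8  0.6 -3. ] op 57.7
(551.5, -243.4, 146, -29.3) -> [0.08, -0.01, 1.72] [0.001, -0.001, 0.002]
(551.5, -243.4, 101, -29.3) -> [0.07, -0.01, 6.22] [0.001, -0.001, 0.002]
```

View pics/wrist15.png

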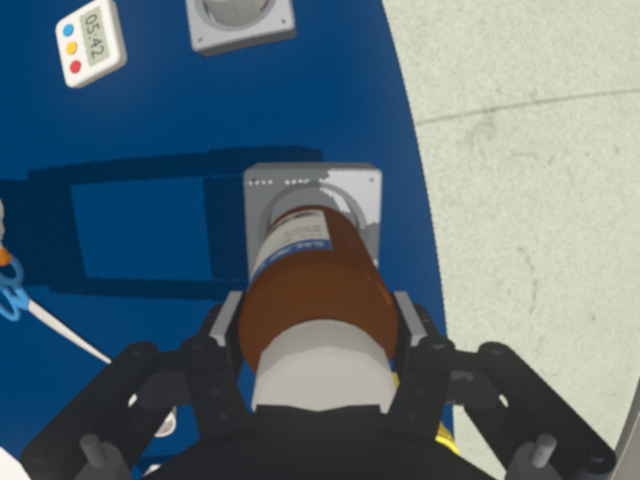

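View pics/side15.png

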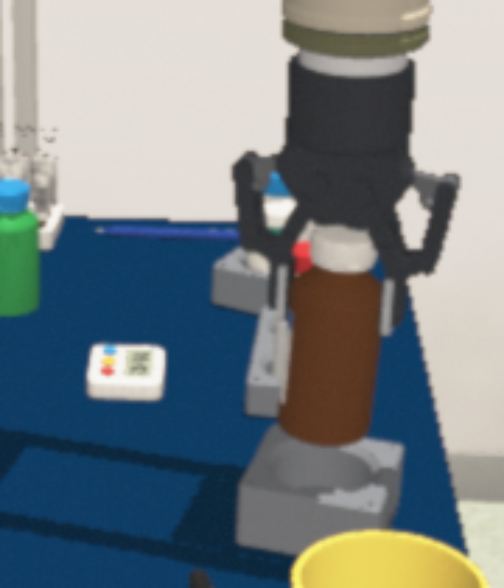

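Request:
carry_out:
  steps:
    - [0.05,0,0.8,0,0,0,0.15]
    - [0.05,0,1.6,0,0,0,0.15]
    - [0.05,0,1.6,0,0,0,0.15]

```text
time_s: 27.7
ee_pos: [549.9, -242.3, 145.4]
tool_rot: [[0.873, -0.487, -0.002], [-0.487, -0.873, 0.0], [-0.002, 0.001, -1.0]]
contact_force: [-0.8, 0.1, -3.4]
opening: 58.0
```

```bash
python3 - <<'E'
from bench import optics
from h import *
c=optics.camera("wrist");cv2.imwrite("pics/wrist16.png",c["color"][120:360,160:480].repeat(2,0).repeat(2,1))
plan((551.5,-243.4,101,-29.3))
E
```

```text
t 27.75 p [ 550.3 -242.6  146.1] F [-0.2 -0.1 -3.2] op 57.8
(551.5, -243.4, 101, -29.3) -> [0.15, 0.01, 4.51] [0.001, 0.001, 0.002]
```

View pics/wrist16.png

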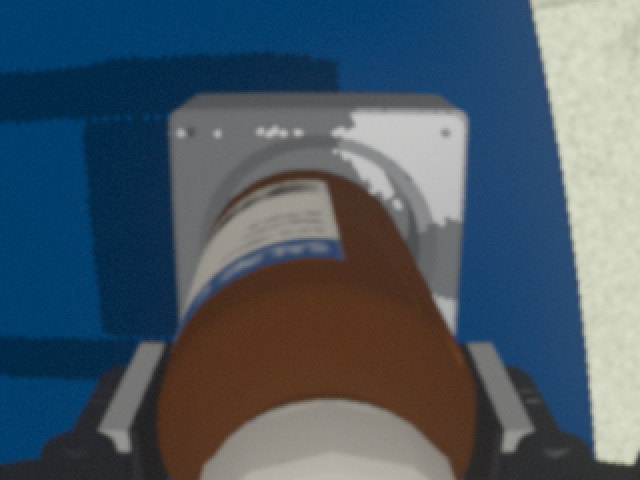

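Request:
carry_out:
  steps:
    - [0.06,0,0.5,0,0,0,0.15]
    - [0.06,0,1.1,0,0,0,0.15]
    - [0.06,0,1.7,0,0,0,0.15]
    - [0.06,0,2.3,0,0,0,0.15]
    - [0.06,0,2.9,0,0,0,0.15]
    - [0.06,0,3.5,0,0,0,0.15]
    - [0.06,0,4,0,0,0,0.15]
    - [0.06,0,4.3,0,0,0,0.15]
    - [0.06,0,4.4,0,0,0,0.15]
    - [0.06,0,4.4,0,0,0,0.15]

```text
time_s: 28.75
ee_pos: [550.8, -242.9, 102.1]
tool_rot: [[0.873, -0.487, -0.001], [-0.487, -0.873, -0.0], [-0.001, 0.001, -1.0]]
contact_force: [-0.5, -0.3, -3.0]
opening: 57.6
```

Request:
carry_out:
  steps:
    - [0,0,0.1,0,0,0,0.15]
    - [0,0,0.2,0,0,0,0.15]
    - [0,0,0.3,0,0,0,0.15]
    - [0,0,0.4,0,0,0,0.15]
    - [0,0,0.45,0,0,0,0.15]
    - [0,0,0.45,0,0,0,0.15]

```text
time_s: 29.35
ee_pos: [551.0, -243.0, 98.7]
tool_rot: [[0.873, -0.488, -0.001], [-0.488, -0.873, -0.001], [-0.0, 0.001, -1.0]]
contact_force: [-3.6, 1.8, 4.8]
opening: 58.4
```

On the floor (98.7 − 88.5 ≈ 10). Release, rise and back off.

Request:
carry_out:
  steps:
    - [0,0,0,0,0,0,0.5]
    - [0,0,0,0,0,0,0.7]
    - [0,0,0,0,0,0,0.8]
    - [0,0,0,0,0,0,0.8]
    - [0,0,-3,0,0,0,0.8]
    - [0,0,-7,0,0,0,0.8]
    - [0,0,-11,0,0,0,0.8]
    - [0,0,-15,0,0,0,1]
    - [0,0,-15,0,0,0,1]

```text
time_s: 30.25
ee_pos: [554.1, -244.4, 256.7]
tool_rot: [[0.873, -0.487, 0.01], [-0.487, -0.873, -0.006], [0.012, 0.001, -1.0]]
contact_force: [1.4, -0.5, 0.6]
opening: 85.5
```

Request:
carry_out:
  steps:
    - [-4,4,0,0,0,0,1]
    - [-8,8,0,0,0,0,1]
    - [-12,12,0,0,0,0,1]
    - [-16,16,0,0,0,0,1]
    - [-18,18,0,0,0,0,1]
    - [-18,20,0,0,0,0,1]
    - [-18,22,0,0,0,0,1]
    - [-18,22,0,0,0,0,1]

```text
time_s: 31.05
ee_pos: [288.3, -350.3, 254.7]
tool_rot: [[0.872, -0.49, 0.01], [-0.49, -0.872, -0.007], [0.012, 0.002, -1.0]]
contact_force: [0.3, -0.2, 0.3]
opening: 85.0
```

```bash
python3 - <<'E'
from bench import optics
from h import *
for n in ("top","side"):
    c=optics.camera(n);im=c["color"];cv2.imwrite(f"pics/{n}20.png",im)
    H,S,V=cv2.split(cv2.cvtColor(im,cv2.COLOR_BGR2HSV))
    for col,m,z in (("red",((H<8)|(H>172))&(S>150)&(V>100),98),("blue",(H>95)&(H<108)&(S>150)&(V>140),120),("white",(S<25)&(V>185),145)):
        k,l,st,ce=cv2.connectedComponentsWithStats(m.astype(np.uint8))
        for i in range(1,k):
            p=ray(c,ce[i],z-(4 if n=="top" else 7.5))[0]
            if 60<st[i,4]<600 and 520<p[0]<700 and -300<p[1]<220: print(n,col,ce[i].round(0),st[i,4],p.round(1))
    cv2.imwrite(f"pics/{n}20c.png",cv2.resize(im[100:240,190:440] if n=="top" else im[170:340,290:460],(0,0),fx=3.1,fy=3.1,interpolation=cv2.INTER_CUBIC))
plan()
E
```

```text
top red [295. 152.] 159 [6.119e+02 6.000e-01 9.400e+01]
top red [324. 161.] 160 [590.  -65.5  94. ]
top blue [215. 123.] 199 [675.3 177.7 116. ]
top blue [240. 146.] 195 [621.4 121.1 116. ]
top white [220. 131.] 123 [646.6 160.5 141. ]
top white [245. 153.] 120 [596.6 106.1 141. ]
top white [251. 163.] 187 [573.4  93.2 141. ]
side red [400. 228.] 272 [602.1 -36.6  90.5]
side blue [404. 185.] 102 [675.4 174.  112.5]
side blue [390. 194.] 111 [623.4 117.2 112.5]
side white [404. 248.] 451 [ 548.9 -232.4  137.5]
t 31.15 p [ 289.6 -348.8  254.5] F [-0.3  0.3 -0.4] op 85.4
```

View pics/top20c.png

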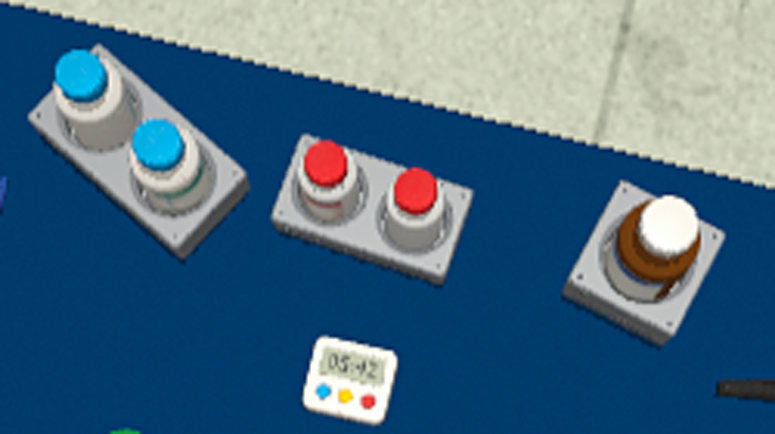

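View pics/side20c.png

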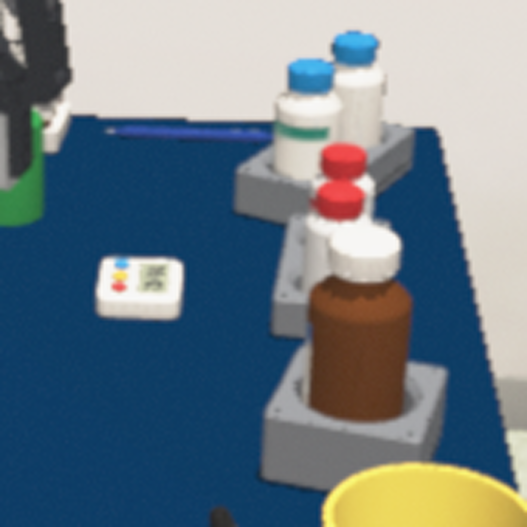

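```bash
python3 - <<'E'
from bench import optics,env
from h import *
c=optics.camera("top");print(ray(c,[(405.7,172.5)],142).round(1))
print(env.sign_off())
E
```

```text
[[ 546.9 -242.6  142. ]]
the job is handed in; nothing more can be done
None
```

All five bottles stand in their bores and the job is handed in at about 31 s of the 106 s allowed; the sign-off gives no verdict. The two small bottles are in the small block, the two medium in the medium block and the large one in the large block. The green and purple look-alikes were not touched.

**What the last checks showed**
- **Height:** each bottle came to rest with the tool 10.0 to 10.2 mm above its height when it gripped that bottle on the bench. That is the bore floor within the 4 mm tolerance. The upward force then was 5 to 9 N, well under the 120 N limit.
- **Upright and clear:** the final top and side pictures show all five bottles upright in their bores, with the gripper backed well away.
- **Position:** in the top view the caps of the small and medium bottles lie about 1 to 2.5 mm from the measured bore centres.

**Where readings disagreed**
- **Large bottle cap:** I read this one by hand from the enlarged top view, and it came out about 3 mm from the bore centre. The tool was within 1 mm when it let go, and the bore has only 3 mm of play.
- **Camera views:** the top, side and wrist views differ by 2 to 4 mm from one another. The final side view ran the two red caps together. It also put the white cap about 11 mm off in y, which I think is because its patch merged with a pale object behind it. I set both side readings aside.

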